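Stake the proud stud home

ROBOT

A 7-joint arm with a two-finger parallel gripper is mounted at the origin on the work surface. World frame = base frame: x ahead of the robot, y to its left, z up, the work surface at z = 0. Lengths are in m, angles in rad, forces in N, time in s.
With the tool pointing down it reaches from about 0.4 to 0.875 m from the base axis. Payload 6.5 kg.
Tool frame: the origin (TCP) lies midway between the tips of the shut fingers; the grasp point (between the pads) lies robot.pinch_z behind it (robot.pinch_z is the distance from the TCP to the grasp point, in m); z points along the fingers, y is the line along which they close (so a half turn about z gives the same grasp; the last joint's range is limited). The gripper opens to 88 mm and grips with 3 to 60 N. Pads are 18 mm wide; open, the fingers measure 123 mm over their backs; the gripper's body (75 mm by 187 mm) begins 45 mm behind the grasp point.
Start: joints at [1.219, 0.536, -0.004, 1.538, 0.003, 1.067, -0.071], TCP at [0.183, -0.624, 0.239] pointing down, gripper open.
Joint ranges: [-2.7, 2.7], [-0.37, 2.16], [-1.27, 1.26], [0.24, 2.4], [-1.31, 4.45], [0.19, 1.91], [-2.76, 2.76]. Speed limits (rad/s): [2.39, 2.39, 3.14, 3.14, 3.14, 3.14, 3.14].

INTERFACE

Orientations are given as a unit quaternion [w, x, y, z].
In Python, from station import robot, cams gives the robot as it stands.
- The arm moves only by the tool step_arm, never from a script. Its argument "steps" is a list of rows, each an object with "translation": the shift along the world's x, y, z in m, a list of three; "spin": the turn about the world's z in units of 6 degrees (1.0 is 6 degrees); "jaw": the opening in per cent of the stroke, from 0 (shut) to 100 (fully open). A call has 1 to 12 rows; each row shifts and turns the commanded pose from where the row before left it; what a row does not reach is not made up. A row lasts 1/12 s, in which the tool goes at most 41.7 mm and 7.16 degrees, less where a joint would pass 70% of its speed; a pose out of reach is approached as far as the arm can. A call is refused whole if a number of a shift passes 0.0417 or a number of a turn 1, either way. A call with a gripper value outside its range is refused whole. The fingers move at their own pace and stop on an object; the grip force is fixed at half the most. Time passes only in rows, so rows that do not move let the fingers close. It gives the time, the measured TCP pose, the force, the opening and the grip force at its end, in the units of the state.
- robot.get_obs(): the state, without advancing time (a new reading comes with each control period).
- cams.camera(name): name is "side" or "top" or "wrist"; returns a dict with "frame" (384x512x3 uint8, red, green, blue), "mtx" (3x3 intrinsics, pixels), "R" (3x3) and "t" (3): a world point X has camera coordinates R X + t. Camera axes: x right, y down, z forward; pixel columns grow to the right and rows downward; lengths in m; the calibration is good to about 2 mm. A picture is of the moment at which its call begins. There is no depth.
- robot.sign_off(): hands the job in; it is judged then, once.
Trained networks look in the newest picture that a camera, given by its name, has taken for a name from the list of things; names that differ only in an ending like _2 or _b are one class to them, and where a whole thing is asked for, a point or a joint stands for the part that bears it (a point fixed in the world has none). Each returns a list of dicts, best first, with "score" (0 to 1); they miss things now and then, are a little off and sometimes report something else, mostly with a low value. They report only what shows in the picture. A call takes as long as a camera call. They do not tell look-alikes from the thing itself.
- cams.boxes_of(camera, target): "xyz" ([x, y, z] in m, in the coordinates of the camera as it stood for that picture, good to about 4 mm: the middle of the surface that is visible of it).
- cams.regions_of(camera, target): "pixels" (384x512 bool, what is visible of it).
The state is a dict: "time": time; "joint_pos": joint angles; "joint_vel": joint speeds; "tau": joint torques, N m; "ee_pos": TCP position; "tcp_rot": TCP orientation; "wrist_force": force on the tool from outside, world axes, zero at the start; "wrist_torque": the same for the moment, N m; "gripper_width": finger opening in m; "grip_force": force on a finger pad.
Only numpy, scipy, OpenCV 4.12 (cv2) and the standard library are available. Lean on these libraries where they do the work, as an engineer would, in place of code of your own. Each camera call takes 0.05 s, during which the arm holds its last target. There are 200 camera calls.

TASK

Load the brown terminal strip flat on the steel bed of the green staking stand, its end against the back stop, so that the one brass stud still standing proud sits squarely under the sprung punch. Then take the mallet and knock the punch down with it - sharp blows, not a slow push, and never with the hand itself - until that stud is fully home like its neighbours. Lay the mallet back down wholly on the black mat, leave the strip on the stand, and do not disturb the meter, the solder reel or the bottle.

Things in the scene. Friction and masses are not known exactly. Their poses are not given: they have to be found in the camera images.
- stand: Fixed green C-frame staking stand. Origin on the bench straight below the punch axis; z up; its x points away from the open throat towards its column. Base 100 mm wide, x = -120 to +105 mm, 22 mm high. Column x = 53 to 97 mm. An arm (36 mm wide, from x = -15 mm back to the column, 77 to 105 mm high) overhangs the bed. Yaw within 0.35 rad of facing the robot.
- stand_bed (a point): Point on the punch axis at the top of the steel bed, 28 mm above the bench; axes as the stand. The bed is 64 mm wide (y), x = -115 to +15 mm. The back stop is a bar across it, 8 mm high, its near face at x = +16 mm. The arm's round boss (36 mm across, on the punch axis) hangs 39 mm above the bed, the punch tip 34 mm: a part goes in from the -x side.
- punch_top (a point): Dark steel mushroom head of the punch, 27 mm across; the point is the centre of its flat top, the face to be struck: 162 mm above the bench when up (49 mm above the boss). It moves down with the punch.
- punch_tip (a point): Centre of the flat lower end of the punch (16 mm across), 34 mm above the bed when up.
- punch (a joint): How far the punch is down, m: 0 up, 0.024 at most. A spring returns it: 3 N at the top plus 150 N/m. With the strip on the bed its tip meets the proud stud after 13 to 14.5 mm; the stud is home at 19 mm. A blow that sends it down faster than 0.1 m/s counts as struck; a mallet coming down at 0.2 m/s or more does that, one pushed down slowly does not.
- strip_centre (a point): Brown terminal strip, a loose bar 180 x 40 x 12 mm (x, y, z), 135 g; the point is its very centre; x along its length towards the end with the proud stud, z up. It carries level held across its width at the centre; further back its front end droops. Against the stop its centre lies 74 mm to the -x side of the punch axis. Five studs, at x = -75 to +45 mm every 30 mm, are home.
- stud_top (a point): Centre of the top of the proud stud's brass head (13 mm across), at x = +75 mm on the strip; 7.5 to 9 mm above the strip's top face at the start, 3 mm when home.
- stud (a joint): How far the proud stud has been driven in, in m: 0 to 0.0015 at the start, 0.006 fully home. It is a tight fit: about 8 N moves it, and it stays where it is left.
- mallet_grip (a point): Balance point of the mallet (270 g, heavy head), mid-handle, 38 mm behind the head's axis, 24.5 mm above what it stands on. x points level from butt to head, z up. Yellow handle with black sleeve, flat-sided, 15 mm wide, 22 mm deep, sloping down 5 degrees to the butt. The mallet stands on the lower face of its upright head and on its butt.
- mallet_head (a point): Centre of the mallet's upright round head (steel with white nylon faces, 30 mm across, 56 mm tall): 28 mm above its lower face, 38 mm ahead (x) of the balance point and 3.5 mm higher.
- mallet_butt (a point): Butt end of the mallet's handle, 185 mm behind the head's axis, 11 mm above the surface it stands on.
- tool_mat: Black rubber mat, fixed, 300 x 200 x 3 mm (x, y, z), where the mallet lies and goes back to; origin at the centre of its underside.
- part_mat: Blue mat, fixed, 240 x 160 x 3 mm, where the strip lies at the start; origin at the centre of its underside. The black and the blue mat lie left and right of the stand, either way round.
- meter: Yellow multimeter, 150 x 78 x 34 mm, lying flat beyond one mat; origin under its centre. Bystander.
- reel: Solder reel with blue flanges, 54 mm across, 36 mm high, standing on the bench between the stand's column and the bottle; origin under its centre. Bystander.
- bottle: White bottle with a red cap, 52 mm across, 130 mm high, beyond one mat; origin under its centre. Bystander.
Mind the look-alikes: they are no part of the job. Of the things like the part that bears strip_centre, leave any that is red; of the rest the smaller one is meant.

How it is judged:
By the outcome, as a careful person would: the job done as asked, in the order asked, and still so for the second after the job is handed in, with the robot touching nothing.
It also fails if it takes over 67 s, if anything falls off the work surface, if the arm or the gripper's body presses on something with over 40 N, if the wrist force passes 120 N, or if a joint passes its speed limit or range.

## Working session

There is one attempt and no reset: what is moved stays moved. The work goes in short steps, Python scripts to look and compute and a tool call to move; the robot and the scene stay as the last step left them, time stands still between calls to the robot, and variables do not carry over. Pictures are saved under pics/ and viewed, at most 10 in all, crops included, and the job is handed in when it is done.

Besides the shell and the picture viewer there is one more tool, called after "Call:" as a command line: name --argument value ..., lists and objects as JSON in quotes. step_arm: Moves the arm, as the interface text tells. Its arguments: {"type":"object","properties":{"steps":{"type":"array","items":{"type":"object","properties":{"translation":{"type":"array","items":{"type":"number"}},"spin":{"type":"number"},"jaw":{"type":"number"}}}}},"required":["steps"]}

```bash
mkdir -p pics; ls; cat > h.py <<'E'
import numpy as np,cv2
from station import robot,cams
def px(c,X): 
    p=c['mtx']@(c['R']@np.array(X)+c['t']); return p[:2]/p[2]
def at(c,uv,z):
    d=c['R'].T@np.linalg.inv(c['mtx'])@np.array([uv[0],uv[1],1.]); o=-c['R'].T@c['t']
    return o+d*(z-o[2])/d[2]
def w(c,p): return c['R'].T@(np.array(p)-c['t'])
E
python3 - <<'E'
from h import *
o=robot.get_obs(); print(o['time'],o['ee_pos'],o['tcp_rot'],o['gripper_width'],robot.pinch_z)
ims=[]
for n in ['top','side']:
    c=cams.camera(n); ims.append(c['frame'])
    print(n,(-c['R'].T@c['t']).round(3))
    for t in ['stand','punch_top','strip_centre','stud_top','mallet_grip','mallet_head','mallet_butt','tool_mat','part_mat','meter','reel','bottle']:
        for b in cams.boxes_of(n,t)[:3]:
            if b['score']>.2: print(t,round(b['score'],2),w(c,b['xyz']).round(3))
for n,i in zip(['top','side'],ims): cv2.imwrite(f'pics/{n}1.png',cv2.resize(i[:,:,::-1],(800,600)))
print(robot.get_obs()['time'])
E
```

```text
pics
0.0 [ 0.18306403 -0.62307901  0.23785165] [-8.17949156e-04  9.89799419e-01  1.42465449e-01 -1.90182560e-04] 0.08819782662795439 0.0187
top [0.433 0.09  1.397]
stand 0.76 [0.576 0.01  0.022]
stand 0.5 [ 0.509 -0.294  0.033]
punch_top 0.51 [0.588 0.003 0.164]
strip_centre 0.88 [0.226 0.325 0.012]
strip_centre 0.72 [0.484 0.271 0.012]
strip_centre 0.67 [0.374 0.543 0.016]
mallet_grip 0.79 [ 0.508 -0.296  0.036]
mallet_head 0.59 [ 0.504 -0.302  0.029]
mallet_butt 0.66 [ 0.512 -0.297  0.031]
tool_mat 0.8 [ 0.495 -0.279  0.002]
part_mat 0.57 [ 0.493  0.291 -0.002]
meter 0.76 [ 0.76  -0.272  0.038]
reel 0.51 [0.727 0.19  0.034]
bottle 0.49 [0.739 0.313 0.085]
side [0.031 0.801 0.85 ]
stand 0.65 [0.588 0.015 0.028]
punch_top 0.61 [0.588 0.01  0.141]
strip_centre 0.8 [0.479 0.271 0.015]
strip_centre 0.27 [0.59  0.009 0.141]
stud_top 0.58 [0.462 0.484 0.029]
mallet_grip 0.82 [ 0.513 -0.295  0.03 ]
mallet_head 0.71 [ 0.513 -0.298  0.031]
mallet_butt 0.91 [ 0.515 -0.298  0.03 ]
tool_mat 0.9 [ 0.484 -0.27   0.003]
part_mat 0.55 [0.481 0.304 0.   ]
meter 0.74 [0.48  0.27  0.016]
meter 0.58 [ 0.753 -0.258  0.034]
reel 0.7 [0.727 0.192 0.036]
bottle 0.85 [0.738 0.328 0.074]
1.3
```

View pics/top1.png

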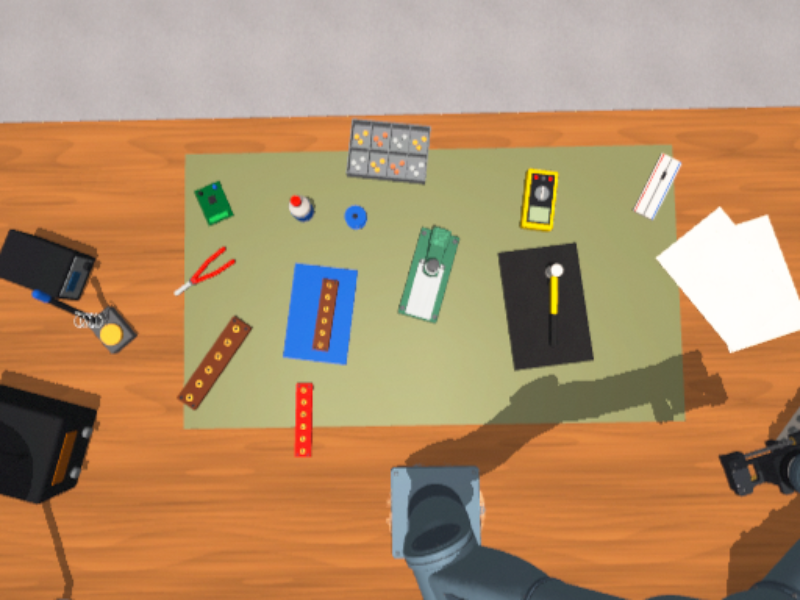

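View pics/side1.png

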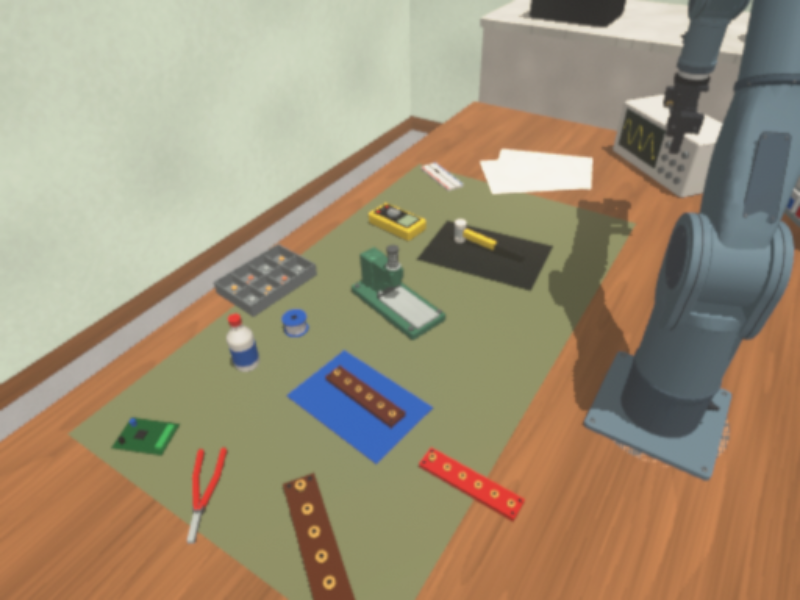

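```bash
python3 - <<'E'
from h import *
c=cams.camera('top')
f=c['frame']; cv2.imwrite('pics/topraw.png',f[:,:,::-1])
np.savez('top.npz',**c)
def rect(m,z,n):
    m=m.astype(np.uint8); k,l,s,_=cv2.connectedComponentsWithStats(m)
    i=1+np.argmax(s[1:,4]); v,u=np.nonzero(l==i)
    P=np.array([at(c,(a,b),z)[:2] for a,b in zip(u,v)],np.float32)
    r=cv2.minAreaRect(P); print(n,np.round(r[0],4),np.round(r[1],4),r[2], 'box',cv2.boxPoints(r).round(3).tolist(), 'mean',P.mean(0).round(4))
for b in cams.regions_of('top','strip_centre')[:4]: print(b['score']);rect(b['pixels'],.015,'strip')
for b in cams.regions_of('top','stand')[:1]: print(b['score']);rect(b['pixels'],.022,'stand')
for b in cams.regions_of('top','mallet_grip')[:1]: print(b['score']);rect(b['pixels'],.03,'mallet')
for b in cams.regions_of('top','tool_mat')[:1]: print(b['score']);rect(b['pixels'],.003,'tmat')
for b in cams.regions_of('top','part_mat')[:1]: rect(b['pixels'],.003,'pmat')
# steel bed bright pixels; mallet head/yellow
h=cv2.cvtColor(f,cv2.COLOR_RGB2HSV).astype(int)
m=np.zeros(f.shape[:2],bool); m[140:240,250:300]=1
rect(m&(h[...,1]<50)&(h[...,2]>150),.028,'bed')
rect(m&(abs(h[...,0]-70)<22)&(h[...,1]>90),.022,'green')
m[:]=0;m[150:240,320:375]=1
rect(m&(h[...,1]<50)&(h[...,2]>150),.059,'head')
rect(m&(abs(h[...,0]-28)<8)&(h[...,1]>120),.036,'yellow')
cv2.imwrite('pics/crop.png',np.hstack([cv2.resize(f[145:240,175:235,::-1],(380,600),interpolation=2),cv2.resize(f[135:215,240:300,::-1],(400,600),interpolation=2)]))
E
```

```text
0.84
strip [0.4847 0.2664] [0.0442 0.1826] 81.17610168457031 box [[0.39100000262260437, 0.2590000033378601], [0.5709999799728394, 0.23100000619888306], [0.578000009059906, 0.27399998903274536], [0.39800000190734863, 0.3019999861717224]] mean [0.4839 0.2665]
0.74
strip [0.2264 0.3249] [0.0425 0.1759] 89.45985412597656 box [[0.1379999965429306, 0.30399999022483826], [0.3140000104904175, 0.30300000309944153], [0.3149999976158142, 0.3449999988079071], [0.13899999856948853, 0.34700000286102295]] mean [0.2248 0.3244]
0.65
strip [0.37   0.5455] [0.061  0.2435] 55.777984619140625 box [[0.25200000405311584, 0.5889999866485596], [0.453000009059906, 0.4519999921321869], [0.4880000054836273, 0.5019999742507935], [0.28600001335144043, 0.6389999985694885]] mean [0.3678 0.547 ]
0.45
strip [0.585  0.0054] [0.1024 0.2386] 72.63587188720703 box [[0.4560000002384186, -0.00800000037997961], [0.6840000152587891, -0.07900000363588333], [0.7139999866485596, 0.01899999938905239], [0.4860000014305115, 0.09000000357627869]] mean [0.5833 0.006 ]
0.68
stand [ 0.5    -0.2941] [0.0382 0.1983] 83.11042022705078 bo
[... 1296 characters left out ...]
672, -0.013000000268220901], [0.6830000281333923, -0.07500000298023224], [0.7110000252723694, 0.017999999225139618], [0.5070000290870667, 0.07999999821186066]] mean [ 0.6215 -0.0051]
head [ 0.5838 -0.3014] [0.0302 0.0266] 88.8993148803711 box [[0.5699999928474426, -0.3160000145435333], [0.597000002861023, -0.31700000166893005], [0.597000002861023, -0.28600001335144043], [0.5709999799728394, -0.28600001335144043]] mean [ 0.584  -0.3012]
yellow [ 0.523  -0.2982] [0.023  0.0925] 87.9460678100586 box [[0.47600001096725464, -0.30799999833106995], [0.5690000057220459, -0.3109999895095825], [0.5699999928474426, -0.2879999876022339], [0.47699999809265137, -0.2849999964237213]] mean [ 0.5246 -0.2983]
```

View pics/crop.png

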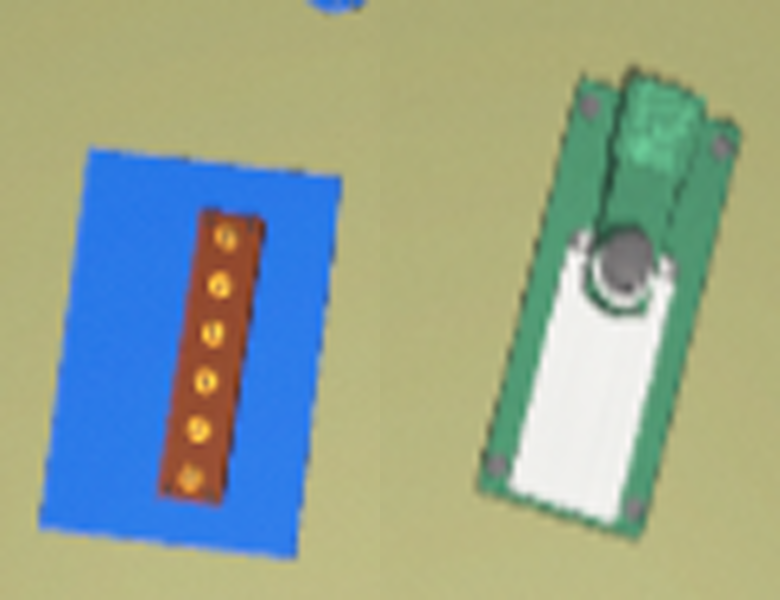

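Call:
step_arm --steps '[{"translation":[0.02,0.02,0],"spin":0,"jaw":100},{"translation":[0.026,0.03,0],"spin":0,"jaw":100},{"translation":[0.026,0.03,0],"spin":0,"jaw":100},{"translation":[0.026,0.03,0],"spin":-1,"jaw":100},{"translation":[0.026,0.03,0],"spin":-1,"jaw":100},{"translation":[0.026,0.03,0],"spin":-1,"jaw":100},{"translation":[0.026,0.03,0],"spin":-1,"jaw":100},{"translation":[0.026,0.03,0],"spin":0,"jaw":100},{"translation":[0.026,0.03,0],"spin":0,"jaw":100},{"translation":[0.02,0.035,0],"spin":0,"jaw":100},{"translation":[0.009,0.039,0],"spin":0,"jaw":100},{"translation":[0.009,0.039,0],"spin":0,"jaw":100}]'

```text
time: 2.6
ee_pos: [0.4502, -0.2487, 0.2388]
tcp_rot: [0.0, 0.998, -0.066, 0.0]
wrist_force: [0.1, 0.1, -0.2]
gripper_width: 0.0883
grip_force: 0.0
```

Call:
step_arm --steps '[{"translation":[0.009,0.039,0],"spin":0,"jaw":100},{"translation":[0.009,0.039,0],"spin":0,"jaw":100},{"translation":[0.009,0.039,0],"spin":0,"jaw":100},{"translation":[0.009,0.039,0],"spin":0,"jaw":100},{"translation":[0.009,0.039,0],"spin":0,"jaw":100},{"translation":[0,0.039,0],"spin":0,"jaw":100},{"translation":[0,0.039,0],"spin":0,"jaw":100},{"translation":[-0.01,0.039,0],"spin":0,"jaw":100},{"translation":[-0.01,0.039,0],"spin":0,"jaw":100},{"translation":[0,0.02,0],"spin":0,"jaw":100}]'

```text
time: 3.43
ee_pos: [0.4721, 0.1255, 0.239]
tcp_rot: [-0.001, 0.998, -0.064, -0.0]
wrist_force: [-0.5, -0.1, -1.2]
gripper_width: 0.0881
grip_force: 0.0
```

```bash
cat >> h.py <<'E'
def yaw(o):
    w_,x,y,z=o['tcp_rot']; return np.degrees(np.arctan2(1-2*(x*x+z*z),2*(x*y-w_*z)))  # dir of tool y
def st():
    o=robot.get_obs(); print('t',o['time'],'p',np.round(o['ee_pos'],4),'ytool',round(yaw(o),2),'g',round(o['gripper_width'],4),round(o['grip_force'],1),'F',np.round(o['wrist_force'],1),'q',np.round(o['joint_pos'],2)); return o
E
python3 - <<'E'
from h import *
st()
c=cams.camera('wrist');cv2.imwrite('pics/w1.png',c['frame'][:,:,::-1])
for t in ['strip_centre','stud_top']:
    for b in cams.boxes_of('wrist',t)[:3]: print(t,round(b['score'],2),w(c,b['xyz']).round(4))
np.savez('w1.npz',**c)
E
```

```text
t 3.4333 p [0.4721 0.1255 0.239 ] ytool -97.3 g 0.0881 0.0 F [-0.5 -0.1 -1.2] q [-0.11  0.28 -0.28  1.94  0.09  0.93 -2.14]
strip_centre 0.81 [0.5    0.2628 0.0174]
strip_centre 0.7 [0.2193 0.322  0.0085]
stud_top 0.57 [0.5617 0.2532 0.0252]
stud_top 0.34 [0.5792 0.0051 0.144 ]
```

View pics/w1.png

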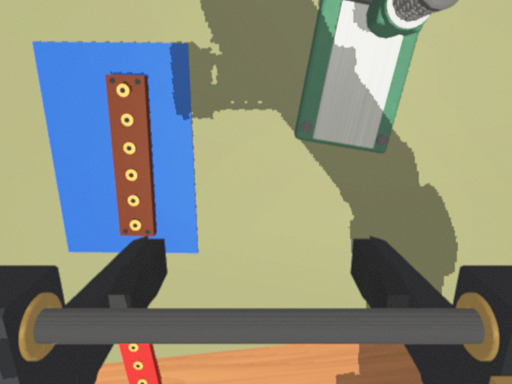

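```bash
python3 - <<'E'
from h import *
c=np.load('w1.npz'); f=c['frame']
h=cv2.cvtColor(f,cv2.COLOR_RGB2HSV).astype(int)
m=((abs(h[...,0]-24)<7)&(h[...,1]>110)&(h[...,2]>150)); m[:,:100]=0;m[:,160:]=0;m[:70]=0;m[240:]=0
m=cv2.morphologyEx(m.astype(np.uint8),cv2.MORPH_CLOSE,np.ones((7,7)))
k,l,s,ce=cv2.connectedComponentsWithStats(m)
P=[]
for i in range(1,k):
    if s[i,4]>30:
        # bbox centre
        uv=(s[i,0]+s[i,2]/2-.5,s[i,1]+s[i,3]/2-.5)
        P.append(at(c,uv,.018)); print(s[i],P[-1].round(4), at(c,uv,.023).round(4))
P=np.array(P)[1:]; d=P[0]-P[-1]; print(np.linalg.norm(d)/4,np.degrees(np.arctan2(d[1],d[0]))); u=d/np.linalg.norm(d)
print('centre',P.mean(0)+u*.015)
E
```

```text
[117  84  12  13 122] [0.5641 0.2555 0.018 ] [0.5639 0.2536 0.023 ]
[121 114  12  12 111] [0.5345 0.2586 0.018 ] [0.5347 0.2566 0.023 ]
[124 142  11  12 104] [0.5051 0.2631 0.018 ] [0.5057 0.2611 0.023 ]
[126 169  11  11  94] [0.476  0.2679 0.018 ] [0.477  0.2659 0.023 ]
[128 196  11  10  90] [0.4454 0.273  0.018 ] [0.4469 0.2709 0.023 ]
[130 220  11  10  88] [0.4165 0.2776 0.018 ] [0.4183 0.2754 0.023 ]
0.029881441768943754 -9.159439033644212
centre [0.4902988  0.26566241 0.018     ]
```

```bash
python3 - <<'E'
from h import *
c=np.load('w1.npz'); print(-c['R'].T@c['t']-robot.get_obs()['ee_pos'], c['R'].round(2))
E
```

```text
[ 0.07541151 -0.00665683  0.14612585] [[-0.13 -0.99 -0.  ]
 [-0.95  0.12  0.3 ]
 [-0.29  0.04 -0.96]]
```

Call:
step_arm --steps '[{"translation":[0.0015,0.014,0],"spin":1,"jaw":100},{"translation":[0.0015,0.014,0],"spin":1,"jaw":100},{"translation":[0.0015,0.014,0],"spin":1,"jaw":100},{"translation":[0.0015,0.014,0],"spin":1,"jaw":100},{"translation":[0.0015,0.014,0],"spin":1,"jaw":100},{"translation":[0.0015,0.014,-0.005],"spin":1,"jaw":100},{"translation":[0.0015,0.014,-0.005],"spin":1,"jaw":100},{"translation":[0.0015,0.014,-0.005],"spin":1,"jaw":100},{"translation":[0.0015,0.014,-0.005],"spin":1,"jaw":100},{"translation":[0.0015,0.014,-0.005],"spin":1,"jaw":100},{"translation":[0,0,-0.005],"spin":1,"jaw":100},{"translation":[0,0,-0.005],"spin":1,"jaw":100}]'

```text
time: 4.58
ee_pos: [0.4901, 0.2593, 0.2033]
tcp_rot: [0.0, 0.845, 0.534, -0.0]
wrist_force: [-0.3, -0.0, 0.4]
gripper_width: 0.0883
grip_force: 0.0
```

Call:
step_arm --steps '[{"translation":[0,0,-0.006],"spin":1,"jaw":100},{"translation":[0,0,-0.006],"spin":1,"jaw":100},{"translation":[0,0,-0.006],"spin":1,"jaw":100},{"translation":[0,0,-0.006],"spin":1,"jaw":100},{"translation":[0,0,-0.006],"spin":1,"jaw":100},{"translation":[0,0,-0.006],"spin":1,"jaw":100},{"translation":[0,0,-0.006],"spin":1,"jaw":100},{"translation":[0,0,-0.006],"spin":1,"jaw":100},{"translation":[0,0,-0.006],"spin":1,"jaw":100},{"translation":[0,0,-0.006],"spin":1,"jaw":100},{"translation":[0,0,-0.006],"spin":1,"jaw":100},{"translation":[0,0,-0.006],"spin":1,"jaw":100}]'

```text
time: 5.58
ee_pos: [0.4904, 0.258, 0.131]
tcp_rot: [0.0, 0.371, 0.929, -0.001]
wrist_force: [-0.2, -0.1, -0.3]
gripper_width: 0.0881
grip_force: 0.0
```

Call:
step_arm --steps '[{"translation":[0,0,-0.006],"spin":1,"jaw":100},{"translation":[0,0,-0.006],"spin":1,"jaw":100},{"translation":[0,0,-0.006],"spin":1,"jaw":100},{"translation":[0,0,-0.006],"spin":1,"jaw":100},{"translation":[0,0,-0.006],"spin":1,"jaw":100},{"translation":[0,0,0],"spin":0.7,"jaw":100},{"translation":[0,0,0],"spin":0,"jaw":100}]'

```text
time: 6.17
ee_pos: [0.49, 0.2579, 0.1007]
tcp_rot: [-0.0, 0.082, 0.997, -0.001]
wrist_force: [-0.9, 0.3, 0.2]
gripper_width: 0.0882
grip_force: 0.0
```

```bash
python3 - <<'E'
from h import *
st()
c=cams.camera('wrist')
print(w(c,[0,0,0]))
d=cams.camera('side')
cv2.imwrite('pics/w2.png',np.hstack([c['frame'],d['frame']])[:,:,::-1][:, :1024][::1])
i=np.hstack([cv2.resize(c['frame'],(400,300)),cv2.resize(d['frame'][170:350,130:330],(400,300))])
cv2.imwrite('pics/w2.png',i[:,:,::-1])
E
```

```text
t 6.1667 p [0.49   0.2579 0.1007] ytool 80.56 g 0.0882 0.0 F [-0.9  0.3  0.2] q [ 0.06  0.75 -0.87  1.85  0.73  0.9   0.25]
[0.41566148 0.27064873 0.24687974]
```

View pics/w2.png

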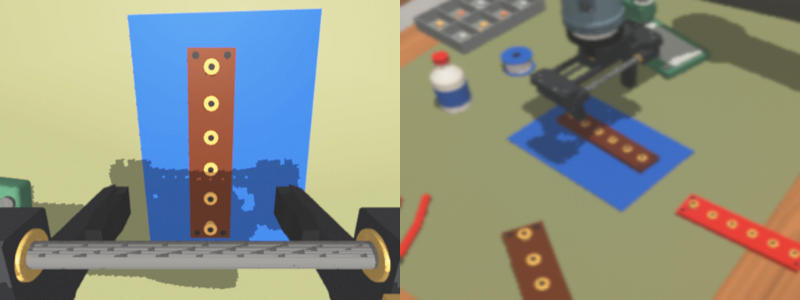

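```bash
python3 - <<'E'
from h import *
c=cams.camera('wrist');f=c['frame']
h=cv2.cvtColor(f,cv2.COLOR_RGB2HSV).astype(int)
m=((abs(h[...,0]-24)<7)&(h[...,1]>110)&(h[...,2]>120)); m[:,:245]=0;m[:,290:]=0;m[:70]=0;m[280:]=0
m=cv2.morphologyEx(m.astype(np.uint8),cv2.MORPH_CLOSE,np.ones((9,9)))
k,l,s,ce=cv2.connectedComponentsWithStats(m)
P=[]
for i in range(1,k):
    if s[i,4]>80:
        uv=(s[i,0]+s[i,2]/2-.5,s[i,1]+s[i,3]/2-.5)
        P.append(at(c,uv,.018)); print(s[i],P[-1].round(4), at(c,uv,.023).round(4))
P=np.array(P)[:5]; d=P[-1]-P[0]; print(np.linalg.norm(d)/4,np.degrees(np.arctan2(d[1],d[0]))); u=d/np.linalg.norm(d)
print('centre',P.mean(0)+u*.015)
E
```

```text
[259  75  19  21 322] [0.4158 0.2779 0.018 ] [0.4158 0.2778 0.023 ]
[259 123  19  19 288] [0.4452 0.2731 0.018 ] [0.4446 0.2731 0.023 ]
[259 167  18  18 256] [0.4747 0.268  0.018 ] [0.4734 0.2681 0.023 ]
[260 208  17  16 209] [0.504  0.2636 0.018 ] [0.5021 0.2637 0.023 ]
[261 246  15  15 159] [0.5334 0.2588 0.018 ] [0.5309 0.2591 0.023 ]
0.029808310582042682 -9.236557420922983
centre [0.48943081 0.26586285 0.018     ]
```

Call:
step_arm --steps '[{"translation":[-0.001,0.008,-0.015],"spin":0,"jaw":100},{"translation":[0,0,-0.025],"spin":0,"jaw":100},{"translation":[0,0,-0.025],"spin":0,"jaw":100},{"translation":[0,0,-0.02],"spin":0,"jaw":100},{"translation":[0,0,-0.009],"spin":0,"jaw":50},{"translation":[0,0,0],"spin":0,"jaw":30},{"translation":[0,0,0],"spin":0,"jaw":20},{"translation":[0,0,0],"spin":0,"jaw":20},{"translation":[0,0,0],"spin":0,"jaw":20},{"translation":[0,0,0],"spin":0,"jaw":20}]'

```text
time: 7.15
ee_pos: [0.4889, 0.2687, 0.0088]
tcp_rot: [0.001, 0.082, 0.997, 0.0]
wrist_force: [0.5, 0.2, -0.5]
gripper_width: 0.0502
grip_force: 0.0
```

```bash
python3 - <<'E'
from h import *
st()
E
```

```text
t 7.15 p [0.4889 0.2687 0.0088] ytool 80.56 g 0.0502 0.0 F [ 0.5  0.2 -0.5] q [-0.03  0.88 -0.75  1.86  0.86  0.76  0.13]
```

Call:
step_arm --steps '[{"translation":[0,-0.002,-0.002],"spin":0,"jaw":20},{"translation":[0,0,0],"spin":0,"jaw":20},{"translation":[0,0,0],"spin":0,"jaw":20},{"translation":[0,0,0],"spin":0,"jaw":20}]'

```text
time: 7.48
ee_pos: [0.4886, 0.266, 0.0059]
tcp_rot: [0.0, 0.082, 0.997, -0.0]
wrist_force: [0.4, -2.0, 4.0]
gripper_width: 0.0397
grip_force: 30.0
```

```bash
python3 - <<'E'
from h import *
st()
E
```

```text
t 7.4833 p [0.4886 0.266  0.0059] ytool 80.55 g 0.0397 30.0 F [ 0.4 -2.   4. ] q [-0.03  0.88 -0.74  1.87  0.87  0.75  0.13]
```

Call:
step_arm --steps '[{"translation":[0,0,0.01],"spin":0,"jaw":20},{"translation":[0,0,0.02],"spin":0,"jaw":20},{"translation":[0,0,0.025],"spin":0,"jaw":20},{"translation":[-0.002,-0.015,0.025],"spin":0,"jaw":20},{"translation":[-0.004,-0.03,0.01],"spin":-0.3,"jaw":20},{"translation":[-0.004,-0.03,0],"spin":-0.3,"jaw":20},{"translation":[-0.004,-0.03,0],"spin":-0.3,"jaw":20},{"translation":[-0.004,-0.03,0],"spin":-0.3,"jaw":20},{"translation":[-0.004,-0.03,0],"spin":0,"jaw":20},{"translation":[-0.004,-0.03,0],"spin":0,"jaw":20},{"translation":[-0.004,-0.025,0],"spin":0,"jaw":20},{"translation":[0,0,0],"spin":0,"jaw":20}]'

```text
time: 8.48
ee_pos: [0.4567, 0.0404, 0.0953]
tcp_rot: [-0.001, 0.148, 0.989, -0.002]
wrist_force: [0.5, -0.2, -2.0]
gripper_width: 0.0396
grip_force: 30.0
```

```bash
python3 - <<'E'
from h import *
st()
c=np.load('w1.npz')
for uv in [(295,137),(384,152)]: print('base corner',at(c,uv,.022).round(4))
for uv in [(313,138),(376,149)]: print('bed corner',at(c,uv,.028).round(4))
t=np.load('top.npz');f=t['frame']
g=f.astype(int); m=np.zeros(f.shape[:2],np.uint8)
q=(abs(g[...,0]-g[...,1])<14)&(abs(g[...,1]-g[...,2])<14)&(g.sum(2)<420)&(g.sum(2)>150)
m[160:185,268:288]=q[160:185,268:288]
k,l,s,ce=cv2.connectedComponentsWithStats(m); i=1+np.argmax(s[1:,4]); print(s[i],ce[i], at(t,ce[i],.162), at(t,(s[i][0]+s[i][2]/2-.5,s[i][1]+s[i][3]/2-.5),.162))
c=cams.camera('top'); s=cams.camera('side'); np.savez('t2.npz',**c); np.savez('s2.npz',**s)
i=np.hstack([cv2.resize(c['frame'][130:230,230:330],(400,400),interpolation=2),cv2.resize(s['frame'][140:240,200:300],(400,400),interpolation=2)])
cv2.imwrite('pics/p4.png',i[:,:,::-1])
for n in ['top','side']:
  for t_ in ['stud_top','strip_centre','punch_tip','punch_top','stand_bed']:
    for b in cams.boxes_of(n,t_)[:2]: print(n,t_,round(b['score'],2),w(c if n=='top' else s,b['xyz']).round(4))
E
```

```text
t 8.4833 p [0.4567 0.0404 0.0953] ytool 73.01 g 0.0396 30.0 F [ 0.5 -0.2 -2. ] q [ 0.5   0.62 -0.86  2.09  0.71  0.75  0.46]
base corner [0.4941 0.0844 0.022 ]
base corner [ 0.4661 -0.0086  0.022 ]
bed corner [0.4916 0.0664 0.028 ]
bed corner [0.4717 0.0017 0.028 ]
[273 166   8   8  51] [276.45098039 169.33333333] [0.58862701 0.00609263 0.162     ] [0.58803685 0.00593427 0.162     ]
top strip_centre 0.89 [0.3733 0.5394 0.0168]
top strip_centre 0.66 [0.2271 0.3227 0.0121]
top punch_top 0.39 [0.587  0.0041 0.1653]
top stand_bed 0.84 [0.6052 0.0034 0.0274]
top stand_bed 0.39 [ 0.4981 -0.2787  0.0006]
side strip_centre 0.97 [0.3753 0.5427 0.0134]
side strip_centre 0.87 [0.4115 0.0595 0.1029]
side punch_tip 0.61 [0.5897 0.0062 0.1438]
side punch_top 0.45 [0.5881 0.0101 0.1407]
side stand_bed 0.58 [0.5935 0.0193 0.0294]
```

View pics/p4.png

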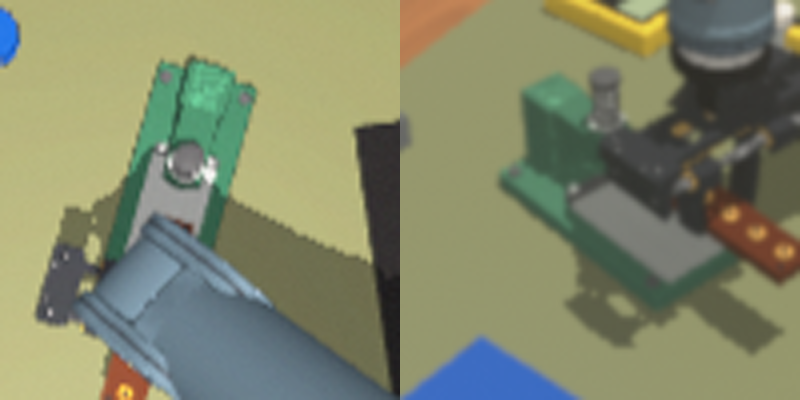

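Call:
step_arm --steps '[{"translation":[0.0013,0.0043,-0.01],"spin":0,"jaw":20},{"translation":[0,0,-0.02],"spin":0,"jaw":20},{"translation":[0,0,-0.02],"spin":0,"jaw":20},{"translation":[0,0,-0.01],"spin":0,"jaw":20},{"translation":[0,0,0],"spin":0,"jaw":20},{"translation":[0,0,0],"spin":0,"jaw":20}]'

```text
time: 9.58
ee_pos: [0.4594, 0.0509, 0.0357]
tcp_rot: [-0.0, 0.144, 0.99, -0.0]
wrist_force: [0.7, -0.0, -1.4]
gripper_width: 0.0396
grip_force: 30.0
```

```bash
python3 - <<'E'
from h import *
o=st(); p=o['ee_pos']; print('lat',np.dot([.2924,.9563],p[:2]),'lon',np.dot([.9563,-.2924],p[:2])-.5607)
s=cams.camera('side')
c=cams.camera('wrist')
i=np.hstack([cv2.resize(s['frame'][150:240,200:320],(533,400),interpolation=2),cv2.resize(c['frame'],(266,200),interpolation=2).repeat(2,0)])
cv2.imwrite('pics/p5.png',i[:,:,::-1])
E
```

```text
t 9.5833 p [0.4594 0.0509 0.0357] ytool 73.4 g 0.0396 30.0 F [ 0.7 -0.  -1.4] q [ 0.39  0.72 -0.75  2.1   0.84  0.65  0.34]
lat 0.1830246702020351 lon -0.13631076044305668
```

View pics/p5.png

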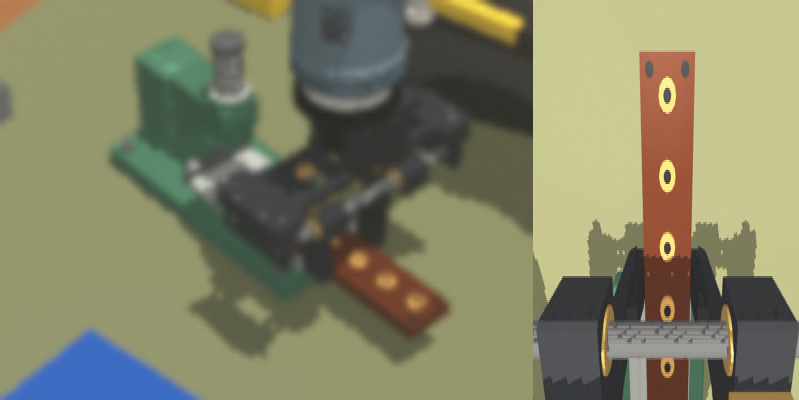

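Call:
step_arm --steps '[{"translation":[-0.0019,-0.0062,-0.0005],"spin":-0.07,"jaw":20},{"translation":[0.0076,-0.0023,0],"spin":0,"jaw":20},{"translation":[0.0096,-0.0029,0],"spin":0,"jaw":20},{"translation":[0.0096,-0.0029,0],"spin":0,"jaw":20},{"translation":[0.0096,-0.0029,0],"spin":0,"jaw":20},{"translation":[0.0076,-0.0023,0],"spin":0,"jaw":20},{"translation":[0.0057,-0.0017,0],"spin":0,"jaw":20},{"translation":[0,0,0],"spin":0,"jaw":20},{"translation":[0,0,0],"spin":0,"jaw":20}]'

```text
time: 10.43
ee_pos: [0.5074, 0.0295, 0.0351]
tcp_rot: [-0.0, 0.148, 0.989, 0.0]
wrist_force: [-0.1, 1.0, -1.3]
gripper_width: 0.0394
grip_force: 30.0
```

```bash
cat >> h.py <<'E'
def ll(): 
    o=st(); p=o['ee_pos']; print('lat',np.dot([.2924,.9563],p[:2])-.1765,'lon',np.dot([.9563,-.2924],p[:2])-.5607); return o
E
python3 - <<'E'
from h import *
ll()
E
```

```text
t 10.4333 p [0.5074 0.0295 0.0351] ytool 72.94 g 0.0394 30.0 F [-0.1  1.  -1.3] q [ 0.43  0.77 -0.75  1.99  0.82  0.71  0.44]
lat 0.00010564501063370368 lon -0.08413503909911829
```

Call:
step_arm --steps '[{"translation":[0.0029,-0.0009,0],"spin":0,"jaw":20},{"translation":[0.0029,-0.0009,0],"spin":0,"jaw":20},{"translation":[0.0019,-0.0006,0],"spin":0,"jaw":20},{"translation":[0,0,0],"spin":0,"jaw":20}]'

```text
time: 10.77
ee_pos: [0.5155, 0.027, 0.0353]
tcp_rot: [0.0, 0.148, 0.989, 0.0]
wrist_force: [0.5, -0.6, -0.8]
gripper_width: 0.0396
grip_force: 30.0
```

Call:
step_arm --steps '[{"translation":[0.0019,-0.0006,0],"spin":0,"jaw":20},{"translation":[0,0,0],"spin":0,"jaw":20}]'

```text
time: 10.93
ee_pos: [0.5172, 0.0264, 0.0353]
tcp_rot: [0.0, 0.148, 0.989, -0.0]
wrist_force: [0.1, 0.4, -1.6]
gripper_width: 0.0397
grip_force: 30.0
```

Call:
step_arm --steps '[{"translation":[0.0019,-0.0006,0],"spin":0,"jaw":20},{"translation":[0,0,0],"spin":0,"jaw":20}]'

```text
time: 11.1
ee_pos: [0.5191, 0.0257, 0.0352]
tcp_rot: [0.0, 0.148, 0.989, -0.0]
wrist_force: [0.4, 0.1, -1.7]
gripper_width: 0.0395
grip_force: 30.0
```

```bash
python3 - <<'E'
from h import *
ll()
E
```

```text
t 11.1 p [0.5191 0.0257 0.0352] ytool 72.95 g 0.0395 30.0 F [ 0.4  0.1 -1.7] q [ 0.44  0.78 -0.75  1.96  0.81  0.73  0.46]
lat -9.775352199806187e-05 lon -0.07178091159953232
```

Call:
step_arm --steps '[{"translation":[0.0019,-0.0006,-0.001],"spin":0,"jaw":20},{"translation":[0,0,0],"spin":0,"jaw":20}]'

```text
time: 11.27
ee_pos: [0.5207, 0.0252, 0.034]
tcp_rot: [-0.0, 0.148, 0.989, -0.0]
wrist_force: [-0.3, 0.1, -1.3]
gripper_width: 0.0395
grip_force: 30.0
```

Call:
step_arm --steps '[{"translation":[0.0019,-0.0006,0],"spin":0,"jaw":20},{"translation":[0,0,0],"spin":0,"jaw":20}]'

```text
time: 11.43
ee_pos: [0.5207, 0.0251, 0.0336]
tcp_rot: [-0.002, 0.148, 0.989, -0.0]
wrist_force: [-5.5, 1.1, -0.8]
gripper_width: 0.0394
grip_force: 30.0
```

Call:
step_arm --steps '[{"translation":[0.0015,-0.0005,0],"spin":0,"jaw":20},{"translation":[0,0,0],"spin":0,"jaw":20}]'

```text
time: 11.6
ee_pos: [0.5208, 0.025, 0.0334]
tcp_rot: [-0.003, 0.148, 0.989, -0.0]
wrist_force: [-9.6, 1.7, 1.0]
gripper_width: 0.0394
grip_force: 30.0
```

Call:
step_arm --steps '[{"translation":[-0.001,0.0003,-0.0015],"spin":0,"jaw":20},{"translation":[0,0,-0.001],"spin":0,"jaw":20},{"translation":[0,0,0],"spin":0,"jaw":20}]'

```text
time: 11.85
ee_pos: [0.5208, 0.0251, 0.0311]
tcp_rot: [-0.002, 0.148, 0.989, -0.0]
wrist_force: [-6.1, 1.9, 0.6]
gripper_width: 0.039
grip_force: 30.0
```

Call:
step_arm --steps '[{"translation":[0,0,-0.001],"spin":0,"jaw":20},{"translation":[0,0,0],"spin":0,"jaw":20}]'

```text
time: 12.02
ee_pos: [0.5208, 0.0251, 0.0309]
tcp_rot: [-0.002, 0.148, 0.989, -0.001]
wrist_force: [-9.7, 0.5, 11.4]
gripper_width: 0.0396
grip_force: 30.0
```

Call:
step_arm --steps '[{"translation":[-0.0005,0,0.0005],"spin":0,"jaw":70},{"translation":[0,0,0],"spin":0,"jaw":70},{"translation":[0,0,0],"spin":0,"jaw":70},{"translation":[0,0,0],"spin":0,"jaw":70},{"translation":[-0.005,0.0015,0.015],"spin":0,"jaw":70},{"translation":[-0.01,0.003,0.025],"spin":0,"jaw":70},{"translation":[-0.01,0.003,0.035],"spin":0,"jaw":70},{"translation":[-0.02,0,0.04],"spin":0,"jaw":70},{"translation":[-0.02,0,0.04],"spin":0,"jaw":70},{"translation":[-0.02,0,0.04],"spin":0,"jaw":70},{"translation":[0,0,0],"spin":0,"jaw":70}]'

```text
time: 12.93
ee_pos: [0.4422, 0.0326, 0.2231]
tcp_rot: [0.004, 0.148, 0.989, -0.001]
wrist_force: [0.9, -0.5, -0.6]
gripper_width: 0.0618
grip_force: 0.0
```

```bash
python3 - <<'E'
from h import *
ll()
c=cams.camera('top'); s=cams.camera('side')
i=np.hstack([cv2.resize(c['frame'][130:230,230:330],(400,400),interpolation=2),cv2.resize(s['frame'][140:240,200:300],(400,400),interpolation=2)])
cv2.imwrite('pics/p6.png',i[:,:,::-1])
np.savez('t3.npz',**c);np.savez('s3.npz',**s)
E
```

```text
t 12.9333 p [0.4422 0.0326 0.2231] ytool 73.0 g 0.0618 0.0 F [ 0.9 -0.5 -0.6] q [ 0.73  0.39 -1.09  2.04  0.44  0.95  0.69]
lat -0.016054946111594692 lon -0.14736334945393498
```

View pics/p6.png

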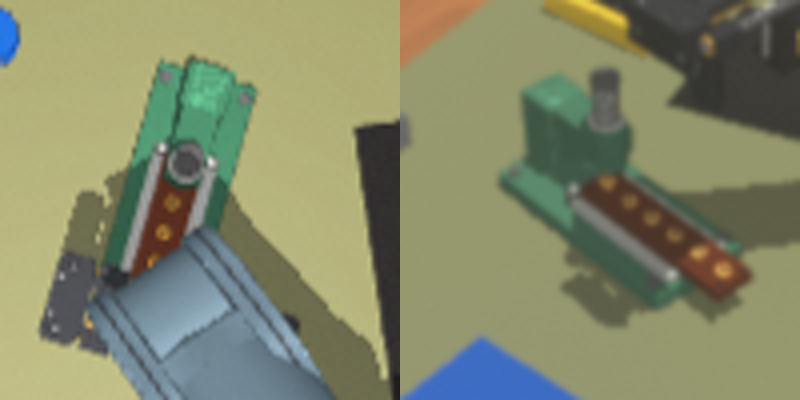

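Call:
step_arm --steps '[{"translation":[0.006,-0.02,0],"spin":0.3,"jaw":70},{"translation":[0.0115,-0.0369,0],"spin":0.3,"jaw":70},{"translation":[0.0115,-0.0369,0],"spin":0.3,"jaw":70},{"translation":[0.0115,-0.0369,0],"spin":0.3,"jaw":70},{"translation":[0.0115,-0.0369,0],"spin":0.3,"jaw":70},{"translation":[0.0115,-0.0369,0],"spin":0.3,"jaw":70},{"translation":[0.0115,-0.0369,0],"spin":0.3,"jaw":70},{"translation":[0.0115,-0.0369,0],"spin":0.3,"jaw":70},{"translation":[0.0115,-0.0369,-0.01],"spin":0,"jaw":70},{"translation":[0.0055,-0.017,-0.03],"spin":0,"jaw":70},{"translation":[0,0,-0.03],"spin":0,"jaw":70},{"translation":[0,0,0],"spin":0,"jaw":70}]'

```text
time: 14.03
ee_pos: [0.5413, -0.3006, 0.1399]
tcp_rot: [-0.005, 0.024, 1.0, 0.002]
wrist_force: [-0.7, 0.2, -0.2]
gripper_width: 0.0617
grip_force: 0.0
```

```bash
python3 - <<'E'
from h import *
st()
c=cams.camera('top'); s=cams.camera('wrist')
np.savez('t4.npz',**c);np.savez('w4.npz',**s)
i=np.hstack([cv2.resize(c['frame'][130:210,250:310],(360,480),interpolation=2),cv2.resize(s['frame'],(440,330))[:480].copy() if 0 else cv2.copyMakeBorder(cv2.resize(s['frame'],(440,330)),0,150,0,0,0)])
cv2.imwrite('pics/p7.png',i[:,:,::-1])
# cross sections on the bed
f=c['frame'].astype(np.float32)
u=np.array([.9563,-.2924]);n=np.array([.2924,.9563]);A=np.array([.592,.0034])
for xs in [-.045,-.06,-.075]:
    r=[]
    for y in np.arange(-.045,.0455,.003):
        q=A+xs*u+y*n; p=px(c,[*q,.04]); r.append(cv2.getRectSubPix(f,(1,1),(float(p[0]),float(p[1])))[0,0].astype(int))
    print(xs,[f'{int(round(1000*y))}:{a[0]},{a[1]}' for y,a in zip(np.arange(-.045,.0455,.003),r)])
E
```

```text
t 14.0333 p [ 0.5413 -0.3006  0.1399] ytool 87.23 g 0.0617 0.0 F [-0.7  0.2 -0.2] q [ 1.03  0.8  -0.91  1.65  0.7   1.06  1.43]
-0.045 ['-45:88,152', '-42:83,155', '-39:83,155', '-36:91,159', '-33:135,182', '-30:207,223', '-27:243,243', '-24:242,241', '-21:233,227', '-18:181,137', '-15:150,80', '-12:150,76', '-9:150,76', '-6:150,76', '-3:150,76', '0:150,76', '3:149,76', '6:149,77', '9:148,76', '12:148,75', '15:149,77', '18:160,102', '21:194,163', '24:238,236', '27:241,241', '30:216,226', '33:150,192', '36:84,159', '39:84,159', '42:83,157', '45:86,153']
-0.06 ['-45:84,152', '-42:82,156', '-39:83,157', '-36:93,161', '-33:136,183', '-30:206,222', '-27:241,241', '-24:241,241', '-21:236,234', '-18:184,136', '-15:155,82', '-12:154,79', '-9:160,84', '-6:198,122', '-3:223,160', '0:238,187', '3:239,185', '6:228,160', '9:184,109', '12:152,76', '15:151,76', '18:163,102', '21:200,170', '24:239,237', '27:240,240', '30:215,223', '33:146,188', '36:84,157', '39:85,159', '42:84,158', '45:87,155']
-0.075 ['-45:87,157', '-42:85,158', '-39:84,158', '-36:92,161', '-33:128,179', '-30:210,224', '-27:242,242', '-24:240,239', '-21:234,230', '-18:177,130', '-15:153,84', '-12:151,78', '-9:151,78', '-6:151,78', '-3:152,78', '0:152,78', '3:153,78', '6:153,79', '9:152,78', '12:152,78', '15:152,80', '18:157,96', '21:193,161', '24:231,224', '27:240,240', '30:224,228', '33:141,185', '36:83,156', '39:82,156', '42:82,155', '45:84,150']
```

View pics/p7.png

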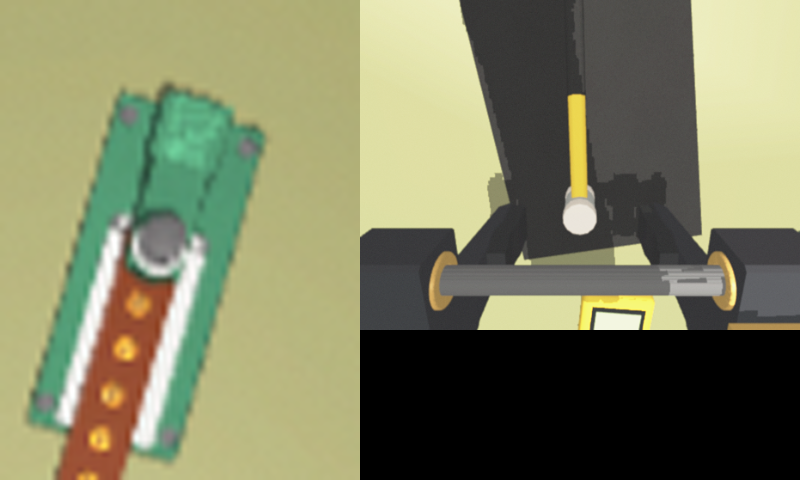

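```bash
python3 - <<'E'
from h import *
c=np.load('w4.npz'); f=c['frame']; h=cv2.cvtColor(f,cv2.COLOR_RGB2HSV).astype(int)
m=((abs(h[...,0]-25)<8)&(h[...,1]>120)); m[:105]=0; m[232:]=0; m[:,235:280]&=True; m[:,:230]=0; m[:,285:]=0
v,x=np.nonzero(m)
for r in range(115,225,20):
    cc=x[v==r]; print(r,cc.min(),cc.max(),at(c,((cc.min()+cc.max())/2,r),.0375).round(4), (at(c,(cc.max(),r),.0375)-at(c,(cc.min(),r),.0375)).round(4)[1])
wm=(h[...,1]<40)&(h[...,2]>190); wm[:225]=0;wm[275:]=0;wm[:,:230]=0;wm[:,285:]=0
v,x=np.nonzero(wm); print(x.min(),x.max(),v.min(),v.max()); uv=((x.min()+x.max())/2,(v.min()+v.max())/2); print('head',at(c,uv,.059)); 
print([at(c,p,.059).round(4) for p in [(x.min(),uv[1]),(x.max(),uv[1]),(uv[0],v.min()),(uv[0],v.max())]])
E
```

```text
115 241 261 [ 0.4861 -0.3016  0.0375] 0.0144
135 242 262 [ 0.5005 -0.3016  0.0375] 0.0147
155 243 263 [ 0.5154 -0.3017  0.0375] 0.0149
175 244 263 [ 0.5307 -0.3021  0.0375] 0.0144
195 244 264 [ 0.5467 -0.3025  0.0375] 0.0155
215 245 263 [ 0.5631 -0.3033  0.0375] 0.0142
237 274 225 272
head [ 0.58163256 -0.30295315  0.059     ]
[array([ 0.581 , -0.3167,  0.059 ]), array([ 0.5823, -0.2892,  0.059 ]), array([ 0.5629, -0.302 ,  0.059 ]), array([ 0.6012, -0.3039,  0.059 ])]
```

Call:
step_arm --steps '[{"translation":[0.0055,-0.0015,-0.02],"spin":0.25,"jaw":60},{"translation":[0,0,-0.03],"spin":0,"jaw":60},{"translation":[0,0,-0.03],"spin":0,"jaw":60},{"translation":[0,0,-0.025],"spin":0,"jaw":60},{"translation":[0,0,-0.015],"spin":0,"jaw":50},{"translation":[0,0,-0.008],"spin":0,"jaw":40},{"translation":[0,0,-0.003],"spin":0,"jaw":35},{"translation":[0,0,0],"spin":0,"jaw":30}]'

```text
time: 14.8
ee_pos: [0.5516, -0.3015, 0.018]
tcp_rot: [0.001, 0.01, 1.0, -0.0]
wrist_force: [0.1, -0.2, 0.6]
gripper_width: 0.0285
grip_force: 0.0
```

```bash
python3 - <<'E'
from h import *
st()
E
```

```text
t 14.8 p [ 0.5516 -0.3015  0.018 ] ytool 88.88 g 0.0285 0.0 F [ 0.1 -0.2  0.6] q [ 0.96  0.96 -0.79  1.67  0.85  0.89  1.36]
```

Call:
step_arm --steps '[{"translation":[-0.0045,-0.0005,-0.004],"spin":0,"jaw":30},{"translation":[0,0,0],"spin":0,"jaw":30},{"translation":[0,0,0],"spin":0,"jaw":30}]'

```text
time: 15.05
ee_pos: [0.5463, -0.3027, 0.0138]
tcp_rot: [0.0, 0.01, 1.0, -0.0]
wrist_force: [-0.5, -0.3, -0.7]
gripper_width: 0.0264
grip_force: 0.0
```

Call:
step_arm --steps '[{"translation":[0.0007,0.0007,-0.005],"spin":0,"jaw":0},{"translation":[0,0,0],"spin":0,"jaw":0},{"translation":[0,0,0],"spin":0,"jaw":0},{"translation":[0,0,0],"spin":0,"jaw":0}]'

```text
time: 15.38
ee_pos: [0.5468, -0.3015, 0.0078]
tcp_rot: [-0.0, 0.01, 1.0, 0.0]
wrist_force: [0.3, -0.2, -2.3]
gripper_width: 0.0149
grip_force: 30.0
```

```bash
python3 - <<'E'
from h import *
st()
E
```

```text
t 15.3833 p [ 0.5468 -0.3015  0.0078] ytool 88.86 g 0.0149 30.0 F [ 0.3 -0.2 -2.3] q [ 0.96  0.97 -0.78  1.68  0.86  0.87  1.35]
```

Call:
step_arm --steps '[{"translation":[0,0,0.01],"spin":0,"jaw":0},{"translation":[0,0,0.025],"spin":0,"jaw":0},{"translation":[0,0,0.035],"spin":0,"jaw":0},{"translation":[0,0,0.035],"spin":0,"jaw":0},{"translation":[0,0,0.035],"spin":0,"jaw":0},{"translation":[0,0.01,0.035],"spin":0,"jaw":0},{"translation":[0,0.02,0.03],"spin":0,"jaw":0},{"translation":[0,0.03,0.014],"spin":0,"jaw":0},{"translation":[0,0.03,0],"spin":0,"jaw":0},{"translation":[0,0.03,0],"spin":0,"jaw":0},{"translation":[0,0.03,0],"spin":0,"jaw":0},{"translation":[0.001,0.03,0],"spin":0,"jaw":0}]'

```text
time: 16.38
ee_pos: [0.5472, -0.12, 0.2277]
tcp_rot: [-0.0, 0.01, 1.0, -0.0]
wrist_force: [0.8, 0.3, -1.4]
gripper_width: 0.0147
grip_force: 30.0
```

Call:
step_arm --steps '[{"translation":[0.001,0.03,0],"spin":0,"jaw":0},{"translation":[0.001,0.03,0],"spin":0,"jaw":0},{"translation":[0.001,0.03,0],"spin":0,"jaw":0},{"translation":[0.001,0.025,0],"spin":0,"jaw":0},{"translation":[0,0.012,0],"spin":0,"jaw":0},{"translation":[0,0,0],"spin":0,"jaw":0},{"translation":[0,0,0],"spin":0,"jaw":0}]'

```text
time: 16.97
ee_pos: [0.5518, 0.0049, 0.2271]
tcp_rot: [-0.0, 0.01, 1.0, -0.001]
wrist_force: [-0.4, -0.7, -2.5]
gripper_width: 0.0144
grip_force: 30.0
```

```bash
python3 - <<'E'
from h import *
o=st()
s=cams.camera('side'); c=cams.camera('top')
p=o['ee_pos']; a=np.radians(o and yaw(o)-90)
H=p+np.array([.038*np.cos(a),.038*np.sin(a),0]); print('head axis',H)
i=np.hstack([cv2.resize(c['frame'][130:210,250:330],(400,400),interpolation=2),cv2.resize(s['frame'][110:210,200:300],(400,400),interpolation=2)])
cv2.imwrite('pics/p8.png',i[:,:,::-1])
for n,k in (('side',s),('top',c)):
  for t in ['mallet_head','mallet_butt','punch_top']:
    for b in cams.boxes_of(n,t)[:1]: print(n,t,round(b['score'],2),w(k,b['xyz']).round(4))
  print(n,'H top',px(k,[H[0],H[1],p[2]+.0512]),'H bot',px(k,[H[0],H[1],p[2]-.0048]),'punch',px(k,[.59,.0045,.162]))
E
```

```text
t 16.9667 p [0.5518 0.0049 0.2271] ytool 88.9 g 0.0144 30.0 F [-0.4 -0.7 -2.5] q [ 0.66  0.6  -1.03  1.77  0.57  1.11  0.98]
head axis [0.58981205 0.00413519 0.2271465 ]
side mallet_butt 0.92 [0.4745 0.0107 0.2466]
side punch_top 0.61 [0.5859 0.0111 0.1428]
side H top [249.61806776 128.05438625] H bot [250.28484883 143.26515157] punch [250.85006793 158.64956311]
top mallet_head 0.59 [0.4573 0.0082 0.2456]
top mallet_butt 0.58 [0.4662 0.0051 0.247 ]
top H top [279.45801877 164.32090757] H bot [278.21590442 166.68095703] punch [276.89716073 168.93493512]
```

View pics/p8.png

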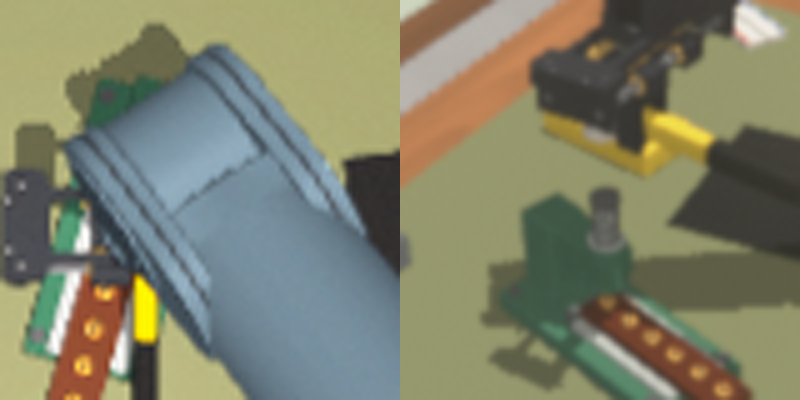

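Call:
step_arm --steps '[{"translation":[0,0,-0.015],"spin":0,"jaw":0},{"translation":[0,0,-0.03],"spin":0,"jaw":0},{"translation":[0,0,-0.033],"spin":0,"jaw":0}]'

```text
time: 17.62
ee_pos: [0.5536, 0.0053, 0.1496]
tcp_rot: [0.002, 0.01, 1.0, 0.0]
wrist_force: [1.4, -1.4, 8.3]
gripper_width: 0.0149
grip_force: 30.0
```

Call:
step_arm --steps '[{"translation":[0,0,0.02],"spin":0,"jaw":0},{"translation":[0,0,0.028],"spin":0,"jaw":0},{"translation":[0,0,0.03],"spin":0,"jaw":0},{"translation":[0,0,0],"spin":0,"jaw":0}]'

```text
time: 17.95
ee_pos: [0.5549, 0.0066, 0.232]
tcp_rot: [0.004, 0.01, 1.0, 0.001]
wrist_force: [1.0, 0.2, -2.2]
gripper_width: 0.0147
grip_force: 30.0
```

```bash
python3 - <<'E'
from h import *
st()
E
```

```text
t 17.95 p [0.5549 0.0066 0.232 ] ytool 88.85 g 0.0147 30.0 F [ 1.   0.2 -2.2] q [ 0.66  0.6  -1.04  1.76  0.57  1.11  0.98]
```

Call:
step_arm --steps '[{"translation":[-0.002,-0.001,0],"spin":0,"jaw":0},{"translation":[0,0,0],"spin":0,"jaw":0},{"translation":[0,0,-0.018],"spin":0,"jaw":0},{"translation":[0,0,-0.032],"spin":0,"jaw":0},{"translation":[0,0,-0.033],"spin":0,"jaw":0}]'

```text
time: 18.37
ee_pos: [0.5501, 0.004, 0.1427]
tcp_rot: [0.001, 0.01, 1.0, -0.0]
wrist_force: [1.1, -1.1, 14.8]
gripper_width: 0.0142
grip_force: 30.0
```

Call:
step_arm --steps '[{"translation":[0,0,0.023],"spin":0,"jaw":0},{"translation":[0,0,0.03],"spin":0,"jaw":0},{"translation":[0,0,0.03],"spin":0,"jaw":0},{"translation":[0,0,0],"spin":0,"jaw":0},{"translation":[0,0,0],"spin":0,"jaw":0}]'

```text
time: 18.78
ee_pos: [0.55, 0.0042, 0.2268]
tcp_rot: [0.0, 0.01, 1.0, -0.0]
wrist_force: [-0.4, 0.0, -2.5]
gripper_width: 0.0145
grip_force: 30.0
```

```bash
python3 - <<'E'
from h import *
st()
s=cams.camera('side')
for b in cams.regions_of('side','mallet_grip')[:1]: print(b['score'])
i=np.hstack([cv2.resize(s['frame'][110:210,200:300],(400,400),interpolation=2)])
cv2.imwrite('pics/p9.png',i[:,:,::-1])
E
```

```text
t 18.7833 p [0.55   0.0042 0.2268] ytool 88.83 g 0.0145 30.0 F [-0.4  0.  -2.5] q [ 0.66  0.6  -1.03  1.78  0.57  1.1   0.98]
0.82
```

```bash
python3 - <<'E'
from h import *
a=cv2.imread('pics/p8.png')[:,400:]; b=cv2.imread('pics/p9.png')
ga,gb=[cv2.cvtColor(x,cv2.COLOR_BGR2GRAY).astype(np.float32) for x in (a,b)]
def sh(n,y0,y1,x0,x1):
    print(n,np.round(cv2.phaseCorrelate(ga[y0:y1,x0:x1],gb[y0:y1,x0:x1],cv2.createHanningWindow((x1-x0,y1-y0),cv2.CV_32F)),2), 'absdiff',abs(ga-gb)[y0:y1,x0:x1].mean())
sh('handle',100,190,240,360); sh('headbot',90,160,150,250); sh('gripper',40,110,130,250); sh('punch',180,260,180,240); sh('strip',280,400,180,350)
Y=lambda x:((x[...,1].astype(int)-x[...,0]>70)&(x[...,2].astype(int)-x[...,0]>70))
for x in (a,b):
    v,u=np.nonzero(Y(x)[:, 230:330]); p=np.polyfit(u,v,1); print('yellow line',p,len(u))
E
```

```text
Traceback (most recent call last):
ValueError: setting an array element with a sequence. The requested array has an inhomogeneous shape after 1 dimensions. The detected shape was (2,) + inhomogeneous part.
```

```bash
python3 - <<'E'
from h import *
a=cv2.imread('pics/p8.png')[:,400:]; b=cv2.imread('pics/p9.png')
ga,gb=[cv2.cvtColor(x,cv2.COLOR_BGR2GRAY).astype(np.float32) for x in (a,b)]
def sh(n,y0,y1,x0,x1):
    r=cv2.phaseCorrelate(ga[y0:y1,x0:x1],gb[y0:y1,x0:x1],cv2.createHanningWindow((x1-x0,y1-y0),cv2.CV_32F))
    print(n,np.round(r[0],2),round(r[1],2), 'absdiff',abs(ga-gb)[y0:y1,x0:x1].mean())
sh('handle',100,190,240,360); sh('headbot',90,160,150,250); sh('gripper',40,110,130,250); sh('punch',180,260,180,240); sh('strip',280,400,180,350)
Y=lambda x:((x[...,1].astype(int)-x[...,0]>70)&(x[...,2].astype(int)-x[...,0]>70))
for x in (a,b):
    v,u=np.nonzero(Y(x)[90:200, 260:320]); p=np.polyfit(u,v,1); print('yellow line',p,len(u))
E
```

```text
handle [-0.43  0.35] 0.18 absdiff 9.46561
headbot [ 0.19 -0.04] 0.5 absdiff 3.4793098
gripper [0.33 0.15] 0.46 absdiff 4.791694
punch [ 0.04 -0.07] 0.91 absdiff 0.12710367
strip [-0.03  0.05] 0.98 absdiff 0.87764704
yellow line [ 0.09020613 45.65695215] 1864
yellow line [ 0.52958201 43.64980904] 2161
```

```bash
python3 - <<'E'
from h import *
o=st(); s=cams.camera('side'); np.savez('s5.npz',**s)
m=cams.regions_of('side','mallet_grip')[0]['pixels']
v,u=np.nonzero(m); print(u.min(),u.max(),v.min(),v.max(),m.sum())
p=o['ee_pos']; a=np.radians(yaw(o)-90); d=np.array([np.cos(a),np.sin(a),0]); g=p+[0,0,.0187]
for col in range(u.min(),u.max()+1,6): r=v[u==col]; print(col,r.min(),r.max(),len(r), end=' | ')
print()
for t in (-12,-8,-4,0,4,8):
    T=np.radians(t); ca,sa=np.cos(T),np.sin(T)
    f=lambda x,z: px(s,g+d*(x*ca-z*sa)+np.array([0,0,x*sa+z*ca])).round(1)
    print(t,'butt',f(-.147,-.0135),'mid',f(-.08,-.0075+0.0),'headtop',f(.038,.0315),'headbot',f(.038,-.0245))
E
```

```text
t 18.8833 p [0.5487 0.0037 0.2251] ytool 88.84 g 0.0147 30.0 F [ 0.  -0.8 -3.3] q [ 0.66  0.6  -1.03  1.78  0.57  1.1   0.98]
262 298 138 171 340
262 139 144 6 | 268 142 150 9 | 274 146 155 10 | 280 151 159 9 | 286 156 164 9 | 292 161 169 9 | 298 165 169 5 | 
-12 butt [302.7 150.4] mid [283. 146.] headtop [249.3 130.9] headbot [252.9 146.6]
-8 butt [302.8 153.4] mid [283.1 147.6] headtop [249.7 130.2] headbot [252.3 145.8]
-4 butt [302.6 156.3] mid [283.1 149.2] headtop [250.2 129.6] headbot [251.8 145. ]
0 butt [302.2 159.1] mid [282.9 150.7] headtop [250.7 129. ] headbot [251.3 144.2]
4 butt [301.7 161.7] mid [282.7 152.1] headtop [251.3 128.5] headbot [250.9 143.3]
8 butt [300.9 164.2] mid [282.3 153.5] headtop [251.9 128. ] headbot [250.5 142.4]
```

Call:
step_arm --steps '[{"translation":[0,-0.015,0],"spin":0,"jaw":0},{"translation":[0,-0.033,0],"spin":0,"jaw":0},{"translation":[0,-0.038,0],"spin":0,"jaw":0},{"translation":[0,-0.038,0],"spin":0,"jaw":0},{"translation":[0,-0.038,0],"spin":0,"jaw":0},{"translation":[0,-0.038,0],"spin":0,"jaw":0},{"translation":[-0.001,-0.038,-0.01],"spin":0,"jaw":0},{"translation":[-0.001,-0.038,-0.025],"spin":0,"jaw":0},{"translation":[0,-0.02,-0.035],"spin":0,"jaw":0},{"translation":[0,-0.009,-0.035],"spin":0,"jaw":0},{"translation":[0,0,-0.035],"spin":0,"jaw":0},{"translation":[0,0,-0.02],"spin":0,"jaw":0}]'

```text
time: 19.98
ee_pos: [0.5446, -0.2976, 0.0634]
tcp_rot: [-0.003, 0.011, 1.0, 0.001]
wrist_force: [-0.9, 0.4, -1.8]
gripper_width: 0.0147
grip_force: 30.0
```

Call:
step_arm --steps '[{"translation":[0,0,-0.01],"spin":0,"jaw":0},{"translation":[0,0,0],"spin":0,"jaw":0}]'

```text
time: 20.15
ee_pos: [0.546, -0.2963, 0.0559]
tcp_rot: [-0.002, 0.01, 1.0, 0.001]
wrist_force: [-0.5, 0.3, -2.1]
gripper_width: 0.0147
grip_force: 30.0
```

```bash
python3 - <<'E'
from h import *
st()
E
```

```text
t 20.15 p [ 0.546  -0.2963  0.0559] ytool 88.89 g 0.0147 30.0 F [-0.5  0.3 -2.1] q [ 0.98  0.9  -0.83  1.68  0.8   0.94  1.38]
```

Call:
step_arm --steps '[{"translation":[0,0,-0.012],"spin":0,"jaw":0},{"translation":[0,0,-0.012],"spin":0,"jaw":0},{"translation":[0,0,-0.012],"spin":0,"jaw":0},{"translation":[0,0,-0.006],"spin":0,"jaw":0},{"translation":[0,0,0],"spin":0,"jaw":0}]'

```text
time: 20.57
ee_pos: [0.5471, -0.2972, 0.0157]
tcp_rot: [-0.001, 0.01, 1.0, 0.0]
wrist_force: [-1.5, 0.3, -1.3]
gripper_width: 0.0143
grip_force: 30.0
```

Call:
step_arm --steps '[{"translation":[0,0,-0.004],"spin":0,"jaw":0},{"translation":[0,0,-0.001],"spin":0,"jaw":0},{"translation":[0,0,0],"spin":0,"jaw":0}]'

```text
time: 20.82
ee_pos: [0.5481, -0.2974, 0.0122]
tcp_rot: [0.0, 0.01, 1.0, -0.0]
wrist_force: [-0.2, -0.1, -0.0]
gripper_width: 0.0146
grip_force: 30.0
```

Call:
step_arm --steps '[{"translation":[0,0,-0.003],"spin":0,"jaw":0},{"translation":[0,0,-0.001],"spin":0,"jaw":0},{"translation":[0,0,0],"spin":0,"jaw":0}]'

```text
time: 21.07
ee_pos: [0.5482, -0.2973, 0.0081]
tcp_rot: [0.0, 0.01, 1.0, -0.0]
wrist_force: [0.6, -0.3, 0.3]
gripper_width: 0.0147
grip_force: 30.0
```

Release, slide 11 mm towards the head, re-grip.

Call:
step_arm --steps '[{"translation":[0,0,0],"spin":0,"jaw":35},{"translation":[0,0,0],"spin":0,"jaw":35},{"translation":[0,0,0],"spin":0,"jaw":35},{"translation":[0,0,0.001],"spin":0,"jaw":35}]'

```text
time: 21.4
ee_pos: [0.548, -0.2974, 0.0092]
tcp_rot: [0.0, 0.01, 1.0, -0.0]
wrist_force: [-0.0, 0.1, -0.1]
gripper_width: 0.0307
grip_force: 0.0
```

```bash
python3 - <<'E'
from h import *
st()
c=cams.camera('top'); s=cams.camera('side'); np.savez('t6.npz',**c);np.savez('s6.npz',**s)
m=cams.regions_of('side','mallet_grip')
m=m[0]['pixels'] if m else None
H=np.array([.5862,-.2982]); d=np.array([1,-.02])
for n,x,z in (('butt',-.185,.014),('yellow end',-.1,.022),('headtop',0,.059),('headbot',0,.003)): print(n,px(s,[*(H+d*x),z]).round(1),px(c,[*(H+d*x),z]).round(1))
if m is not None:
    v,u=np.nonzero(m); print(u.min(),u.max(),v.min(),v.max())
    for col in range(u.min(),u.max()+1,8): r=v[u==col]; print(col,r.min(),r.max(),end=' | ')
f=s['frame']; h=cv2.cvtColor(f,cv2.COLOR_RGB2HSV).astype(int)
wm=(h[...,1]<45)&(h[...,2]>170); wm[:130]=0; wm[170:]=0; wm[:,:270]=0; wm[:,320:]=0; v,u=np.nonzero(wm); print('white',len(u),u.min() if len(u) else 0,u.max() if len(u) else 0,v.min() if len(u) else 0,v.max() if len(u) else 0)
E
```

```text
t 21.4 p [ 0.548  -0.2974  0.0092] ytool 88.86 g 0.0307 0.0 F [-0.   0.1 -0.1] q [ 0.95  0.96 -0.78  1.68  0.86  0.87  1.35]
butt [334.7 165.9] [352.6 220.7]
yellow end [315.3 157.6] [352.8 198.7]
headtop [293.8 142.5] [355.1 171.9]
headbot [293.3 153.9] [351.1 173.6]
185 275 226 296
185 252 254 | 193 245 260 | 201 239 267 | 209 232 272 | 217 226 278 | 225 228 284 | 233 233 291 | 241 238 296 | 249 244 288 | 257 249 280 | 265 253 271 | 273 259 263 | white 0 0 0 0 0
```

Call:
step_arm --steps '[{"translation":[0.004,0,-0.001],"spin":0,"jaw":35},{"translation":[0.005,0,0],"spin":0,"jaw":35},{"translation":[0,0,0],"spin":0,"jaw":35}]'

```text
time: 21.8
ee_pos: [0.5583, -0.297, 0.0083]
tcp_rot: [0.001, 0.01, 1.0, 0.0]
wrist_force: [0.7, 0.4, 0.4]
gripper_width: 0.0311
grip_force: 0.0
```

Call:
step_arm --steps '[{"translation":[0,0,0],"spin":0,"jaw":0},{"translation":[0,0,0],"spin":0,"jaw":0},{"translation":[0,0,0],"spin":0,"jaw":0},{"translation":[0,0,0],"spin":0,"jaw":0}]'

```text
time: 22.13
ee_pos: [0.557, -0.2973, 0.0081]
tcp_rot: [0.0, 0.01, 1.0, 0.0]
wrist_force: [0.5, 0.1, -0.3]
gripper_width: 0.0146
grip_force: 30.0
```

Call:
step_arm --steps '[{"translation":[0,0,0.01],"spin":0,"jaw":0},{"translation":[0,0,0.025],"spin":0,"jaw":0},{"translation":[0,0,0.035],"spin":0,"jaw":0},{"translation":[0,0,0.035],"spin":0,"jaw":0},{"translation":[0,0,0.035],"spin":0,"jaw":0},{"translation":[0,0.01,0.035],"spin":0,"jaw":0},{"translation":[0,0.02,0.03],"spin":0,"jaw":0},{"translation":[0,0.03,0.019],"spin":0,"jaw":0},{"translation":[0,0.033,0],"spin":0,"jaw":0},{"translation":[0,0.033,0],"spin":0,"jaw":0},{"translation":[0,0.033,0],"spin":0,"jaw":0},{"translation":[0.001,0.033,0],"spin":0,"jaw":0}]'

```text
time: 23.13
ee_pos: [0.5571, -0.104, 0.2326]
tcp_rot: [-0.0, 0.01, 1.0, -0.0]
wrist_force: [0.6, 0.4, -2.5]
gripper_width: 0.0145
grip_force: 30.0
```

Call:
step_arm --steps '[{"translation":[0.001,0.033,0],"spin":0,"jaw":0},{"translation":[0.001,0.033,0],"spin":0,"jaw":0},{"translation":[0.001,0.025,0],"spin":0,"jaw":0},{"translation":[0,0.015,0],"spin":0,"jaw":0},{"translation":[0,0.004,0],"spin":0,"jaw":0},{"translation":[0,0,0],"spin":0,"jaw":0},{"translation":[0,0,0],"spin":0,"jaw":0}]'

```text
time: 23.72
ee_pos: [0.5609, 0.0033, 0.232]
tcp_rot: [-0.0, 0.01, 1.0, -0.001]
wrist_force: [-0.4, -0.7, -2.6]
gripper_width: 0.0147
grip_force: 30.0
```

```bash
cat >> h.py <<'E'
def tilt(off):
    o=st(); s=cams.camera('side'); m=cams.regions_of('side','mallet_grip')
    if not m: print('no mask'); return
    m=m[0]['pixels']; v,u=np.nonzero(m); print(u.min(),u.max(),v.min(),v.max())
    p=o['ee_pos']; a=np.radians(yaw(o)-90); d=np.array([np.cos(a),np.sin(a),0]); g=p+[0,0,.0187]
    obs=[(c,(v[u==c].min()+v[u==c].max())/2) for c in range(270,295,4) if (u==c).any()]
    for t in range(-4,30,3):
        T=np.radians(t); ca,sa=np.cos(T),np.sin(T)
        f=lambda x,z: px(s,g+d*(x*ca-z*sa)+np.array([0,0,x*sa+z*ca]))
        L=np.array([f(x+.038-off,-x*-.0875) if 0 else f(x+(.038-off),x*.092) for x in np.linspace(-.147,-.02,12)])
        e=[b-np.interp(c,L[::-1,0] if L[0,0]>L[-1,0] else L[:,0],L[::-1,1] if L[0,0]>L[-1,0] else L[:,1]) for c,b in obs]
        print(t,round(float(np.mean(e)),2),'butt',L[0].round(1))
E
python3 - <<'E'
from h import *
tilt(.029)
E
```

```text
t 23.7167 p [0.5609 0.0033 0.232 ] ytool 88.8 g 0.0147 30.0 F [-0.4 -0.7 -2.6] q [ 0.65  0.61 -1.03  1.74  0.57  1.13  0.99]
246 301 135 159
-4 0.99 butt [296.5 152.3]
-1 -0.31 butt [296.2 154.3]
2 -1.61 butt [295.9 156.2]
5 -2.93 butt [295.4 158.1]
8 -4.27 butt [294.9 159.8]
11 -5.64 butt [294.3 161.5]
14 -7.0 butt [293.5 163.1]
17 -8.36 butt [292.7 164.6]
20 -9.76 butt [291.8 166.1]
23 -11.2 butt [290.8 167.4]
26 -12.65 butt [289.7 168.7]
29 -14.04 butt [288.5 169.8]
```

Call:
step_arm --steps '[{"translation":[0,0.0015,0],"spin":0,"jaw":0},{"translation":[0,0,-0.016],"spin":0,"jaw":0},{"translation":[0,0,-0.03],"spin":0,"jaw":0},{"translation":[0,0,-0.039],"spin":0,"jaw":0}]'

```text
time: 24.15
ee_pos: [0.5634, 0.0056, 0.1485]
tcp_rot: [0.003, 0.011, 1.0, 0.0]
wrist_force: [2.6, -0.3, 0.2]
gripper_width: 0.0146
grip_force: 30.0
```

Call:
step_arm --steps '[{"translation":[0,0,0.025],"spin":0,"jaw":0},{"translation":[0,0,0.03],"spin":0,"jaw":0},{"translation":[0,0,0.03],"spin":0,"jaw":0},{"translation":[0,0,0],"spin":0,"jaw":0},{"translation":[0,0,0],"spin":0,"jaw":0}]'

```text
time: 24.57
ee_pos: [0.5621, 0.0056, 0.2334]
tcp_rot: [0.001, 0.011, 1.0, -0.0]
wrist_force: [0.5, -0.1, -3.5]
gripper_width: 0.0146
grip_force: 30.0
```

```bash
sed -i 's/x+(.038-off),x\*.092/x-(.038-off),x*.092/' h.py; python3 - <<'E'
from h import *
tilt(.029)
E
```

```text
t 24.5667 p [0.5621 0.0056 0.2334] ytool 88.76 g 0.0146 30.0 F [ 0.5 -0.1 -3.5] q [ 0.64  0.61 -1.03  1.74  0.57  1.12  0.99]
257 298 134 166
-4 7.02 butt [301.1 153.7]
-1 5.68 butt [300.9 156. ]
2 4.34 butt [300.5 158.2]
5 2.98 butt [300.  160.3]
8 1.6 butt [299.3 162.3]
11 0.2 butt [298.6 164.2]
14 -1.25 butt [297.8 166. ]
17 -2.74 butt [296.8 167.7]
20 -4.29 butt [295.8 169.4]
23 -5.92 butt [294.6 170.9]
26 -7.55 butt [293.4 172.3]
29 -9.16 butt [292.1 173.6]
```

Call:
step_arm --steps '[{"translation":[-0.001,-0.0005,0],"spin":0,"jaw":0},{"translation":[0,0,-0.015],"spin":0,"jaw":0},{"translation":[0,0,-0.036],"spin":0,"jaw":0},{"translation":[0,0,-0.039],"spin":0,"jaw":0}]'

```text
time: 25.0
ee_pos: [0.561, 0.0056, 0.1417]
tcp_rot: [0.002, 0.01, 1.0, 0.0]
wrist_force: [2.5, -1.2, 0.5]
gripper_width: 0.0142
grip_force: 30.0
```

Call:
step_arm --steps '[{"translation":[0,0,0],"spin":0,"jaw":0}]'

```text
time: 25.08
ee_pos: [0.5556, 0.0044, 0.1358]
tcp_rot: [-0.005, 0.01, 1.0, -0.0]
wrist_force: [-6.2, -1.4, 1.5]
gripper_width: 0.0145
grip_force: 30.6
```

```bash
python3 - <<'E'
from h import *
tilt(.029)
E
```

```text
t 25.0833 p [0.5556 0.0044 0.1358] ytool 88.87 g 0.0145 30.6 F [-6.2 -1.4  1.5] q [ 0.58  0.72 -0.93  1.82  0.69  0.97  0.9 ]
261 295 161 196
-4 10.56 butt [301.4 180. ]
-1 9.43 butt [301.2 182. ]
2 8.29 butt [300.8 184. ]
5 7.15 butt [300.4 185.8]
8 5.98 butt [299.8 187.6]
11 4.79 butt [299.1 189.3]
14 3.57 butt [298.3 190.9]
17 2.3 butt [297.4 192.4]
20 0.98 butt [296.4 193.8]
23 -0.39 butt [295.3 195.1]
26 -1.85 butt [294.1 196.3]
29 -3.22 butt [292.9 197.4]
```

Call:
step_arm --steps '[{"translation":[0,0,0.02],"spin":0,"jaw":0},{"translation":[0,0,0.035],"spin":0,"jaw":0},{"translation":[0,0,0.035],"spin":0,"jaw":0},{"translation":[0,-0.01,0],"spin":0,"jaw":0},{"translation":[0,-0.03,0],"spin":0,"jaw":0},{"translation":[0,-0.036,0],"spin":0,"jaw":0},{"translation":[0,-0.036,0],"spin":0,"jaw":0},{"translation":[0,-0.036,0],"spin":0,"jaw":0},{"translation":[-0.001,-0.036,0],"spin":0,"jaw":0},{"translation":[-0.001,-0.036,0],"spin":0,"jaw":0},{"translation":[-0.001,-0.036,-0.01],"spin":0,"jaw":0},{"translation":[-0.001,-0.03,-0.025],"spin":0,"jaw":0}]'

```text
time: 26.18
ee_pos: [0.5584, -0.2844, 0.2015]
tcp_rot: [0.004, 0.011, 1.0, -0.002]
wrist_force: [1.7, -0.2, -2.9]
gripper_width: 0.0144
grip_force: 30.5
```

Call:
step_arm --steps '[{"translation":[0,-0.015,-0.03],"spin":0,"jaw":0},{"translation":[0,0,-0.03],"spin":0,"jaw":0},{"translation":[0,0,-0.03],"spin":0,"jaw":0},{"translation":[0,0,-0.01],"spin":0,"jaw":0},{"translation":[0,0,0],"spin":0,"jaw":0}]'

```text
time: 26.6
ee_pos: [0.5549, -0.2951, 0.0958]
tcp_rot: [-0.001, 0.01, 1.0, 0.001]
wrist_force: [-0.1, -0.0, -2.5]
gripper_width: 0.0143
grip_force: 30.5
```

```bash
python3 - <<'E'
from h import *
st()
E
```

```text
t 26.6 p [ 0.5549 -0.2951  0.0958] ytool 88.86 g 0.0143 30.5 F [-0.1 -0.  -2.5] q [ 0.99  0.86 -0.87  1.65  0.76  1.    1.41]
```

Call:
step_arm --steps '[{"translation":[0,0,-0.02],"spin":0,"jaw":0},{"translation":[0,0,-0.02],"spin":0,"jaw":0},{"translation":[0,0,-0.01],"spin":0,"jaw":0},{"translation":[0,0,-0.01],"spin":0,"jaw":0},{"translation":[0,0,-0.008],"spin":0,"jaw":0},{"translation":[0,0,-0.006],"spin":0,"jaw":0},{"translation":[0,0,-0.004],"spin":0,"jaw":0},{"translation":[0,0,0],"spin":0,"jaw":0}]'

```text
time: 27.27
ee_pos: [0.5558, -0.2953, 0.0188]
tcp_rot: [-0.0, 0.01, 1.0, 0.0]
wrist_force: [0.6, -0.1, -2.0]
gripper_width: 0.0142
grip_force: 30.0
```

Call:
step_arm --steps '[{"translation":[0,0,-0.004],"spin":0,"jaw":0},{"translation":[0,0,-0.003],"spin":0,"jaw":0},{"translation":[0,0,0],"spin":0,"jaw":0}]'

```text
time: 27.52
ee_pos: [0.5559, -0.2953, 0.0117]
tcp_rot: [-0.0, 0.01, 1.0, 0.0]
wrist_force: [1.3, -0.3, -0.6]
gripper_width: 0.0143
grip_force: 30.0
```

Call:
step_arm --steps '[{"translation":[0,0,-0.003],"spin":0,"jaw":0},{"translation":[0,0,-0.001],"spin":0,"jaw":0},{"translation":[0,0,0],"spin":0,"jaw":0}]'

```text
time: 27.77
ee_pos: [0.556, -0.2953, 0.0079]
tcp_rot: [-0.0, 0.01, 1.0, 0.0]
wrist_force: [0.2, -0.0, -0.8]
gripper_width: 0.0144
grip_force: 30.0
```

Call:
step_arm --steps '[{"translation":[0,0,0],"spin":0,"jaw":35},{"translation":[0,0,0],"spin":0,"jaw":60},{"translation":[0,0,0.01],"spin":0,"jaw":70},{"translation":[-0.005,0,0.03],"spin":0,"jaw":70},{"translation":[-0.005,0,0.04],"spin":0,"jaw":70},{"translation":[-0.005,0,0.04],"spin":0,"jaw":70},{"translation":[0,0,0.012],"spin":0,"jaw":70},{"translation":[0,0,0],"spin":0,"jaw":70}]'

```text
time: 28.43
ee_pos: [0.5434, -0.2961, 0.1449]
tcp_rot: [0.003, 0.01, 1.0, -0.002]
wrist_force: [1.2, 0.3, 0.5]
gripper_width: 0.0615
grip_force: 0.0
```

```bash
python3 - <<'E'
from h import *
st()
c=cams.camera('wrist'); np.savez('w8.npz',**c); f=c['frame']; h=cv2.cvtColor(f,cv2.COLOR_RGB2HSV).astype(int)
m=((abs(h[...,0]-25)<8)&(h[...,1]>120)); m[:,:215]=0; m[:,300:]=0; m[280:]=0
for r in range(80,250,15):
    cc=np.nonzero(m[r])[0]
    if len(cc): print(r,cc.min(),cc.max(),at(c,((cc.min()+cc.max())/2,r),.0375).round(4))
wm=((h[...,1]<40)&(h[...,2]>190)).astype(np.uint8); wm[:200]=0;wm[290:]=0;wm[:,:220]=0;wm[:,300:]=0
for r in range(205,290,6):
    cc=np.nonzero(wm[r])[0]
    if len(cc): print('w',r,cc.min(),cc.max(),at(c,((cc.min()+cc.max())/2,r),.059).round(4),(at(c,(cc.max(),r),.059)-at(c,(cc.min(),r),.059)).round(4)[1])
# side check of the mallet lying flat and punch region
t=np.load('top.npz'); c2=cams.camera('top'); 
print('stand diff vs after-load', abs(np.load('t4.npz')['frame'].astype(int)-c2['frame'])[130:210,250:310].mean())
np.savez('t8.npz',**c2)
E
```

```text
t 28.4333 p [ 0.5434 -0.2961  0.1449] ytool 88.84 g 0.0615 0.0 F [1.2 0.3 0.5] q [ 1.04  0.78 -0.92  1.67  0.71  1.05  1.44]
110 252 269 [ 0.4848 -0.2937  0.0375]
125 250 270 [ 0.4955 -0.2943  0.0375]
140 250 270 [ 0.5064 -0.2945  0.0375]
155 250 270 [ 0.5177 -0.2947  0.0375]
170 251 270 [ 0.5293 -0.2945  0.0375]
185 251 270 [ 0.5412 -0.2948  0.0375]
200 251 270 [ 0.5534 -0.295   0.0375]
215 252 269 [ 0.5659 -0.2952  0.0375]
w 217 249 271 [ 0.5591 -0.2955  0.059 ] 0.016
w 223 246 275 [ 0.5638 -0.2953  0.059 ] 0.0212
w 235 249 272 [ 0.5734 -0.2954  0.059 ] 0.017
w 241 244 276 [ 0.5782 -0.2959  0.059 ] 0.0238
w 247 242 278 [ 0.5832 -0.296   0.059 ] 0.0269
w 253 242 279 [ 0.5882 -0.2957  0.059 ] 0.0279
w 259 243 278 [ 0.5932 -0.2958  0.059 ] 0.0265
w 265 246 274 [ 0.5983 -0.2963  0.059 ] 0.0213
w 271 260 261 [ 0.6035 -0.296   0.059 ] 0.0008
stand diff vs after-load 0.8626388888888888
```

Call:
step_arm --steps '[{"translation":[0.02,0,0],"spin":0,"jaw":70},{"translation":[0.02,0,0],"spin":0,"jaw":70},{"translation":[0.003,0,-0.02],"spin":0,"jaw":70},{"translation":[0,0,-0.03],"spin":0,"jaw":70},{"translation":[0,0,-0.02],"spin":0,"jaw":70},{"translation":[0,0,0],"spin":0,"jaw":70},{"translation":[0,0,0],"spin":0,"jaw":70}]'

```text
time: 29.12
ee_pos: [0.5826, -0.2945, 0.0679]
tcp_rot: [-0.002, 0.01, 1.0, 0.001]
wrist_force: [-0.5, -1.2, 1.7]
gripper_width: 0.0615
grip_force: 0.0
```

Call:
step_arm --steps '[{"translation":[0.003,-0.001,-0.02],"spin":0,"jaw":70},{"translation":[0,0,-0.02],"spin":0,"jaw":70},{"translation":[0,0,-0.009],"spin":0,"jaw":45},{"translation":[0,0,0],"spin":0,"jaw":20},{"translation":[0,0,0],"spin":0,"jaw":10},{"translation":[0,0,0],"spin":0,"jaw":10},{"translation":[0,0,0],"spin":0,"jaw":10},{"translation":[0,0,0],"spin":0,"jaw":10}]'

```text
time: 29.78
ee_pos: [0.588, -0.2964, 0.0226]
tcp_rot: [0.001, 0.01, 1.0, -0.0]
wrist_force: [-0.2, 1.3, 4.2]
gripper_width: 0.0295
grip_force: 30.0
```

```bash
python3 - <<'E'
from h import *
st()
E
```

```text
t 29.7833 p [ 0.588  -0.2964  0.0226] ytool 88.85 g 0.0295 30.0 F [-0.2  1.3  4.2] q [ 0.91  0.99 -0.8   1.59  0.83  0.93  1.37]
```

Call:
step_arm --steps '[{"translation":[0,0,0.01],"spin":0,"jaw":0},{"translation":[0,0,0.02],"spin":0,"jaw":0},{"translation":[0,0,0.03],"spin":0,"jaw":0},{"translation":[0,0,0.035],"spin":0,"jaw":0},{"translation":[0,0,0.035],"spin":0,"jaw":0},{"translation":[0,0.01,0.035],"spin":0,"jaw":0},{"translation":[0,0.02,0.03],"spin":0,"jaw":0},{"translation":[0,0.03,0.019],"spin":0,"jaw":0},{"translation":[0,0.033,0],"spin":0,"jaw":0},{"translation":[0,0.033,0],"spin":0,"jaw":0},{"translation":[0,0.033,0],"spin":0,"jaw":0},{"translation":[0,0.033,0],"spin":0,"jaw":0}]'

```text
time: 30.78
ee_pos: [0.5864, -0.103, 0.2358]
tcp_rot: [0.0, 0.01, 1.0, -0.0]
wrist_force: [-0.0, 0.1, -2.6]
gripper_width: 0.0292
grip_force: 30.0
```

Call:
step_arm --steps '[{"translation":[0.001,0.033,0],"spin":0,"jaw":0},{"translation":[0.001,0.03,0],"spin":0,"jaw":0},{"translation":[0.001,0.025,0],"spin":0,"jaw":0},{"translation":[0,0.015,0],"spin":0,"jaw":0},{"translation":[0,0.005,0],"spin":0,"jaw":0},{"translation":[0,0,0],"spin":0,"jaw":0},{"translation":[0,0,0],"spin":0,"jaw":0}]'

```text
time: 31.37
ee_pos: [0.59, 0.0023, 0.2352]
tcp_rot: [-0.0, 0.01, 1.0, -0.001]
wrist_force: [-0.1, -0.0, -2.8]
gripper_width: 0.0291
grip_force: 30.0
```

```bash
cat >> h.py <<'E'
def tilt2(zf):  # gripped by head; zf = TCP height above lower face
    o=st(); s=cams.camera('side'); m=cams.regions_of('side','mallet_grip')
    if not m: print('no mask'); return
    m=m[0]['pixels']; v,u=np.nonzero(m); print(u.min(),u.max(),v.min(),v.max())
    p=o['ee_pos']; a=np.radians(yaw(o)-90); d=np.array([np.cos(a),np.sin(a),0])
    cols=range(max(u.min(),262),u.max()-3,4)
    obs=[(c,(v[u==c].min()+v[u==c].max())/2) for c in cols]
    for t in range(-6,31,3):
        T=np.radians(t); ca,sa=np.cos(T),np.sin(T)
        f=lambda x,z: px(s,p+d*(x*ca-z*sa)+np.array([0,0,x*sa+z*ca]))
        L=np.array([f(x,.028-zf+x*.092) for x in np.linspace(-.02,-.185,15)])
        print(t,np.round([b-np.interp(c,L[:,0],L[:,1]) for c,b in obs],1),'butt',L[-1].round(1))
E
python3 - <<'E'
from h import *
tilt2(.0196)
E
```

```text
t 31.3667 p [0.59   0.0023 0.2352] ytool 88.81 g 0.0291 30.0 F [-0.1 -0.  -2.8] q [ 0.61  0.65 -1.    1.67  0.59  1.16  1.  ]
248 301 130 162
-6 [1.8 2.  2.1 2.8 3.5 3.7 3.8 4.5 5.2] butt [301.6 154.3]
-3 [1.2 1.1 1.1 1.5 2.  2.  1.9 2.4 2.9] butt [301.5 157. ]
0 [0.5 0.3 0.  0.3 0.5 0.3 0.  0.3 0.5] butt [301.3 159.7]
3 [-0.1 -0.6 -1.  -1.  -1.  -1.4 -1.9 -1.9 -1.8] butt [300.9 162.2]
6 [-0.7 -1.4 -2.1 -2.3 -2.5 -3.1 -3.8 -4.  -4.2] butt [300.4 164.7]
9 [-1.3 -2.2 -3.2 -3.6 -4.  -4.9 -5.8 -6.2 -6.6] butt [299.7 167. ]
12 [-2.  -3.1 -4.2 -4.9 -5.5 -6.6 -7.8 -8.4 -9.1] butt [298.9 169.3]
15 [ -2.6  -4.   -5.3  -6.2  -7.1  -8.5  -9.8 -10.7 -11.6] butt [298.  171.4]
18 [ -3.3  -4.9  -6.5  -7.6  -8.7 -10.3 -11.9 -13.  -14.2] butt [296.9 173.4]
21 [ -3.9  -5.8  -7.7  -9.  -10.4 -12.3 -14.1 -15.5 -16.8] butt [295.8 175.3]
24 [ -4.6  -6.8  -8.9 -10.5 -12.1 -14.3 -16.4 -18.  -19.6] butt [294.5 177.1]
27 [ -5.4  -7.8 -10.2 -12.1 -14.  -16.4 -18.8 -20.7 -21.7] butt [293.1 178.7]
30 [ -6.1  -8.8 -11.5 -13.7 -15.9 -18.6 -21.3 -23.5 -23.2] butt [291.6 180.2]
```

Call:
step_arm --steps '[{"translation":[0,0.002,0],"spin":0,"jaw":0},{"translation":[0,0,-0.014],"spin":0,"jaw":0},{"translation":[0,0,-0.027],"spin":0,"jaw":0},{"translation":[0,0,-0.031],"spin":0,"jaw":0}]'

```text
time: 31.8
ee_pos: [0.5913, 0.0054, 0.163]
tcp_rot: [0.002, 0.011, 1.0, 0.0]
wrist_force: [1.6, -0.8, 1.7]
gripper_width: 0.0293
grip_force: 30.0
```

Call:
step_arm --steps '[{"translation":[0,0,0.022],"spin":0,"jaw":0},{"translation":[0,0,0.025],"spin":0,"jaw":0},{"translation":[0,0,0.025],"spin":0,"jaw":0},{"translation":[0,0,0],"spin":0,"jaw":0},{"translation":[0,0,0],"spin":0,"jaw":0}]'

```text
time: 32.22
ee_pos: [0.5905, 0.0053, 0.2352]
tcp_rot: [0.001, 0.01, 1.0, -0.0]
wrist_force: [0.5, 0.2, -2.1]
gripper_width: 0.0293
grip_force: 30.1
```

Call:
step_arm --steps '[{"translation":[-0.0005,-0.0005,0],"spin":0,"jaw":0},{"translation":[0,0,-0.014],"spin":0,"jaw":0},{"translation":[0,0,-0.029],"spin":0,"jaw":0},{"translation":[0,0,-0.032],"spin":0,"jaw":0},{"translation":[0,0,0],"spin":0,"jaw":0}]'

```text
time: 32.63
ee_pos: [0.5881, 0.005, 0.1549]
tcp_rot: [-0.002, 0.01, 1.0, 0.0]
wrist_force: [1.0, -0.1, 1.7]
gripper_width: 0.0289
grip_force: 30.0
```

```bash
python3 - <<'E'
from h import *
tilt2(.0196)
E
```

```text
t 32.6333 p [0.5881 0.005  0.1549] ytool 88.88 g 0.0289 30.0 F [ 1.  -0.1  1.7] q [ 0.56  0.73 -0.93  1.73  0.68  1.03  0.93]
251 298 152 184
-6 [0.  0.6 1.1 2.2 3.3 4.3 4.9 5.9 6. ] butt [300.3 176.3]
-3 [-0.5 -0.2  0.2  1.   1.9  2.7  3.1  3.9  3.8] butt [300.2 178.8]
0 [-1.1 -0.9 -0.8 -0.1  0.5  1.2  1.3  2.   1.6] butt [300.  181.2]
3 [-1.6 -1.7 -1.7 -1.3 -0.8 -0.4 -0.5 -0.  -0.6] butt [299.6 183.5]
6 [-2.1 -2.4 -2.7 -2.5 -2.2 -2.  -2.3 -2.  -2.8] butt [299.1 185.7]
9 [-2.7 -3.2 -3.7 -3.6 -3.6 -3.6 -4.1 -4.1 -5. ] butt [298.5 187.8]
12 [-3.2 -3.9 -4.6 -4.8 -5.  -5.2 -5.9 -6.1 -7.3] butt [297.8 189.9]
15 [-3.8 -4.7 -5.6 -6.1 -6.5 -6.9 -7.8 -8.2 -9.7] butt [296.9 191.8]
18 [ -4.4  -5.5  -6.7  -7.3  -8.   -8.6  -9.8 -10.4 -12.1] butt [295.9 193.6]
21 [ -5.   -6.4  -7.8  -8.6  -9.5 -10.4 -11.8 -12.7 -14.6] butt [294.8 195.2]
24 [ -5.6  -7.2  -8.9 -10.  -11.1 -12.3 -13.9 -15.1 -16.8] butt [293.6 196.8]
27 [ -6.2  -8.1 -10.  -11.4 -12.8 -14.3 -16.2 -17.6 -18.3] butt [292.3 198.3]
30 [ -6.9  -9.1 -11.3 -13.  -14.6 -16.3 -18.5 -20.2 -19.6] butt [290.8 199.6]
```

Call:
step_arm --steps '[{"translation":[0,0,0.02],"spin":0,"jaw":0},{"translation":[0,0,0.03],"spin":0,"jaw":0},{"translation":[0,0,0.025],"spin":0,"jaw":0},{"translation":[0,0,0],"spin":0,"jaw":0},{"translation":[0,0,0],"spin":0,"jaw":0}]'

```text
time: 33.15
ee_pos: [0.5897, 0.0051, 0.2356]
tcp_rot: [0.001, 0.01, 1.0, -0.0]
wrist_force: [-0.2, -1.0, -2.3]
gripper_width: 0.0294
grip_force: 30.0
```

```bash
python3 - <<'E'
from h import *
tilt2(.0196)
E
```

```text
t 33.15 p [0.5897 0.0051 0.2356] ytool 88.85 g 0.0294 30.0 F [-0.2 -1.  -2.3] q [ 0.6   0.64 -1.    1.67  0.59  1.16  1.  ]
249 299 129 164
-6 [0.3 1.  2.2 2.9 4.  4.7 5.4 6.1 7.3] butt [301.3 154.6]
-3 [-0.3  0.2  1.1  1.6  2.5  3.   3.5  3.9  4.9] butt [301.2 157.4]
0 [-1.  -0.7  0.   0.3  1.   1.3  1.5  1.8  2.5] butt [300.9 160. ]
3 [-1.6 -1.6 -1.  -1.  -0.5 -0.4 -0.4 -0.4  0.1] butt [300.6 162.6]
6 [-2.2 -2.4 -2.1 -2.3 -2.  -2.2 -2.4 -2.6 -2.2] butt [300. 165.]
9 [-2.9 -3.3 -3.2 -3.6 -3.5 -3.9 -4.3 -4.8 -4.7] butt [299.4 167.4]
12 [-3.5 -4.2 -4.3 -4.9 -5.1 -5.7 -6.4 -7.  -7.1] butt [298.6 169.6]
15 [-4.2 -5.1 -5.4 -6.3 -6.7 -7.5 -8.4 -9.3 -9.7] butt [297.6 171.8]
18 [ -4.9  -6.   -6.6  -7.7  -8.3  -9.4 -10.5 -11.7 -12.3] butt [296.6 173.8]
21 [ -5.6  -6.9  -7.8  -9.2 -10.  -11.4 -12.8 -14.1 -15. ] butt [295.4 175.7]
24 [ -6.3  -7.9  -9.1 -10.7 -11.8 -13.4 -15.1 -16.7 -17.8] butt [294.2 177.4]
27 [ -7.1  -9.  -10.4 -12.3 -13.7 -15.6 -17.5 -19.4 -19.6] butt [292.8 179.1]
30 [ -7.9 -10.1 -11.8 -14.  -15.7 -17.8 -20.  -22.2 -21.1] butt [291.3 180.6]
```

Call:
step_arm --steps '[{"translation":[0,0,-0.015],"spin":0,"jaw":0},{"translation":[0,0,-0.02],"spin":0,"jaw":0},{"translation":[0,0,-0.015],"spin":0,"jaw":0},{"translation":[0,0,0],"spin":0,"jaw":0},{"translation":[0,0,0],"spin":0,"jaw":0}]'

```text
time: 33.67
ee_pos: [0.5884, 0.0051, 0.1833]
tcp_rot: [-0.002, 0.01, 1.0, 0.0]
wrist_force: [0.6, -0.2, -1.8]
gripper_width: 0.0293
grip_force: 30.0
```

Call:
step_arm --steps '[{"translation":[0,0,-0.003],"spin":0,"jaw":0},{"translation":[0,0,0],"spin":0,"jaw":0},{"translation":[0,0,0],"spin":0,"jaw":0}]'

```text
time: 33.92
ee_pos: [0.5899, 0.0053, 0.1827]
tcp_rot: [0.0, 0.01, 1.0, 0.0]
wrist_force: [0.1, -0.3, -2.9]
gripper_width: 0.0293
grip_force: 30.0
```

Call:
step_arm --steps '[{"translation":[0,0,-0.003],"spin":0,"jaw":0},{"translation":[0,0,0],"spin":0,"jaw":0},{"translation":[0,0,0],"spin":0,"jaw":0}]'

```text
time: 34.17
ee_pos: [0.5895, 0.0051, 0.1792]
tcp_rot: [0.0, 0.01, 1.0, -0.0]
wrist_force: [-0.1, -0.1, -2.5]
gripper_width: 0.0294
grip_force: 30.0
```

Call:
step_arm --steps '[{"translation":[0,0,-0.003],"spin":0,"jaw":0},{"translation":[0,0,0],"spin":0,"jaw":0},{"translation":[0,0,0],"spin":0,"jaw":0}]'

```text
time: 34.42
ee_pos: [0.5894, 0.0051, 0.176]
tcp_rot: [-0.0, 0.01, 1.0, -0.0]
wrist_force: [-0.0, -1.3, -2.6]
gripper_width: 0.0294
grip_force: 30.0
```

Call:
step_arm --steps '[{"translation":[0,0,-0.003],"spin":0,"jaw":0},{"translation":[0,0,0],"spin":0,"jaw":0},{"translation":[0,0,0],"spin":0,"jaw":0}]'

```text
time: 34.67
ee_pos: [0.5896, 0.0052, 0.1731]
tcp_rot: [0.0, 0.01, 1.0, 0.0]
wrist_force: [0.0, -0.6, -1.6]
gripper_width: 0.0294
grip_force: 30.0
```

Call:
step_arm --steps '[{"translation":[0,0,-0.003],"spin":0,"jaw":0},{"translation":[0,0,0],"spin":0,"jaw":0},{"translation":[0,0,0],"spin":0,"jaw":0}]'

```text
time: 34.92
ee_pos: [0.5896, 0.0052, 0.1701]
tcp_rot: [0.0, 0.01, 1.0, 0.0]
wrist_force: [0.3, -0.2, -0.5]
gripper_width: 0.0289
grip_force: 30.0
```

Call:
step_arm --steps '[{"translation":[0,0,-0.004],"spin":0,"jaw":0},{"translation":[0,0,0],"spin":0,"jaw":0},{"translation":[0,0,0],"spin":0,"jaw":0}]'

```text
time: 35.17
ee_pos: [0.5895, 0.0052, 0.166]
tcp_rot: [-0.0, 0.01, 1.0, 0.0]
wrist_force: [0.0, 0.3, -0.4]
gripper_width: 0.0291
grip_force: 30.0
```

Call:
step_arm --steps '[{"translation":[0,0,-0.004],"spin":0,"jaw":0},{"translation":[0,0,0],"spin":0,"jaw":0},{"translation":[0,0,0],"spin":0,"jaw":0}]'

```text
time: 35.42
ee_pos: [0.5896, 0.0052, 0.162]
tcp_rot: [-0.0, 0.01, 1.0, 0.0]
wrist_force: [-0.0, 0.8, 0.4]
gripper_width: 0.0294
grip_force: 30.0
```

Call:
step_arm --steps '[{"translation":[0,0,-0.002],"spin":0,"jaw":0},{"translation":[0,0,0],"spin":0,"jaw":0},{"translation":[0,0,0],"spin":0,"jaw":0}]'

```text
time: 35.67
ee_pos: [0.5895, 0.0052, 0.1601]
tcp_rot: [0.0, 0.01, 1.0, 0.0]
wrist_force: [0.7, -0.8, 1.0]
gripper_width: 0.0292
grip_force: 30.0
```

Call:
step_arm --steps '[{"translation":[0,0,-0.002],"spin":0,"jaw":0},{"translation":[0,0,0],"spin":0,"jaw":0},{"translation":[0,0,0],"spin":0,"jaw":0}]'

```text
time: 35.92
ee_pos: [0.5895, 0.0052, 0.1581]
tcp_rot: [0.0, 0.01, 1.0, 0.0]
wrist_force: [-0.4, -0.3, 0.4]
gripper_width: 0.029
grip_force: 30.0
```

Call:
step_arm --steps '[{"translation":[0,0,-0.002],"spin":0,"jaw":0},{"translation":[0,0,0],"spin":0,"jaw":0},{"translation":[0,0,0],"spin":0,"jaw":0}]'

```text
time: 36.17
ee_pos: [0.5896, 0.0052, 0.1561]
tcp_rot: [0.0, 0.01, 1.0, 0.0]
wrist_force: [-0.3, -0.3, 1.0]
gripper_width: 0.0292
grip_force: 30.0
```

Call:
step_arm --steps '[{"translation":[0,0,-0.0015],"spin":0,"jaw":0},{"translation":[0,0,0],"spin":0,"jaw":0},{"translation":[0,0,0],"spin":0,"jaw":0}]'

```text
time: 36.42
ee_pos: [0.5896, 0.0052, 0.1546]
tcp_rot: [0.0, 0.01, 1.0, 0.0]
wrist_force: [-0.7, -0.9, 1.7]
gripper_width: 0.0296
grip_force: 30.0
```

Call:
step_arm --steps '[{"translation":[0,0,-0.0015],"spin":0,"jaw":0},{"translation":[0,0,0],"spin":0,"jaw":0},{"translation":[0,0,0],"spin":0,"jaw":0}]'

```text
time: 36.67
ee_pos: [0.5897, 0.0052, 0.1538]
tcp_rot: [0.0, 0.01, 1.0, -0.0]
wrist_force: [-1.8, -0.5, 6.2]
gripper_width: 0.0296
grip_force: 30.0
```

Call:
step_arm --steps '[{"translation":[0,0,-0.0015],"spin":0,"jaw":0},{"translation":[0,0,0],"spin":0,"jaw":0},{"translation":[0,0,0],"spin":0,"jaw":0}]'

```text
time: 36.92
ee_pos: [0.5899, 0.0053, 0.1534]
tcp_rot: [0.0, 0.01, 1.0, -0.001]
wrist_force: [-5.7, -2.4, 16.0]
gripper_width: 0.0293
grip_force: 30.0
```

Call:
step_arm --steps '[{"translation":[0,0,0.02],"spin":0,"jaw":0},{"translation":[0,0,0.03],"spin":0,"jaw":0},{"translation":[0,0,0.03],"spin":0,"jaw":0},{"translation":[0,-0.015,0],"spin":0,"jaw":0},{"translation":[0,-0.03,0],"spin":0,"jaw":0},{"translation":[0,-0.035,0],"spin":0,"jaw":0},{"translation":[0,-0.035,0],"spin":0,"jaw":0},{"translation":[0,-0.035,0],"spin":0,"jaw":0},{"translation":[-0.001,-0.035,0],"spin":0,"jaw":0},{"translation":[-0.001,-0.035,0],"spin":0,"jaw":0},{"translation":[-0.001,-0.035,0],"spin":0,"jaw":0},{"translation":[0,-0.026,-0.01],"spin":0,"jaw":0}]'

```text
time: 37.92
ee_pos: [0.5864, -0.2801, 0.2222]
tcp_rot: [0.001, 0.012, 1.0, -0.001]
wrist_force: [0.3, -0.5, -1.8]
gripper_width: 0.0293
grip_force: 30.0
```

Call:
step_arm --steps '[{"translation":[0,-0.015,-0.03],"spin":0,"jaw":0},{"translation":[0,0,-0.035],"spin":0,"jaw":0},{"translation":[0,0,-0.035],"spin":0,"jaw":0},{"translation":[0,0,-0.035],"spin":0,"jaw":0},{"translation":[0,0,-0.02],"spin":0,"jaw":0},{"translation":[0,0,0],"spin":0,"jaw":0},{"translation":[0,0,0],"spin":0,"jaw":0}]'

```text
time: 38.5
ee_pos: [0.5858, -0.2904, 0.0656]
tcp_rot: [-0.001, 0.01, 1.0, 0.001]
wrist_force: [0.6, 0.2, -1.1]
gripper_width: 0.0293
grip_force: 30.0
```

Call:
step_arm --steps '[{"translation":[0,0,-0.02],"spin":0,"jaw":0},{"translation":[0,0,-0.015],"spin":0,"jaw":0},{"translation":[0,0,-0.008],"spin":0,"jaw":0},{"translation":[0,0,-0.003],"spin":0,"jaw":0},{"translation":[0,0,0],"spin":0,"jaw":0}]'

```text
time: 38.92
ee_pos: [0.5867, -0.2908, 0.021]
tcp_rot: [0.0, 0.01, 1.0, -0.0]
wrist_force: [-0.4, 0.6, -0.1]
gripper_width: 0.0291
grip_force: 30.0
```

Call:
step_arm --steps '[{"translation":[0,0,-0.002],"spin":0,"jaw":0},{"translation":[0,0,-0.002],"spin":0,"jaw":0},{"translation":[0,0,0],"spin":0,"jaw":0}]'

```text
time: 39.17
ee_pos: [0.5873, -0.2909, 0.0172]
tcp_rot: [0.001, 0.01, 1.0, -0.0]
wrist_force: [2.0, -0.6, 0.9]
gripper_width: 0.0296
grip_force: 30.0
```

Call:
step_arm --steps '[{"translation":[0,0,-0.0015],"spin":0,"jaw":0},{"translation":[0,0,-0.001],"spin":0,"jaw":0},{"translation":[0,0,0],"spin":0,"jaw":0}]'

```text
time: 39.42
ee_pos: [0.5867, -0.2909, 0.0142]
tcp_rot: [0.0, 0.01, 1.0, -0.0]
wrist_force: [2.1, -0.1, -0.5]
gripper_width: 0.0289
grip_force: 30.0
```

Call:
step_arm --steps '[{"translation":[0,0,0],"spin":0,"jaw":50},{"translation":[0,0,0],"spin":0,"jaw":70},{"translation":[0,0,0],"spin":0,"jaw":70},{"translation":[0,0,0],"spin":0,"jaw":70},{"translation":[0,0,0.01],"spin":0,"jaw":70},{"translation":[0,0,0.02],"spin":0,"jaw":70},{"translation":[0,0,0.035],"spin":0,"jaw":70},{"translation":[0,0,0.04],"spin":0,"jaw":70},{"translation":[0,-0.03,0.04],"spin":0,"jaw":70},{"translation":[-0.03,-0.028,0.02],"spin":0,"jaw":70},{"translation":[-0.03,-0.028,0],"spin":0,"jaw":70},{"translation":[-0.03,-0.028,0],"spin":0,"jaw":70}]'

```text
time: 40.42
ee_pos: [0.4993, -0.3983, 0.1734]
tcp_rot: [0.001, 0.009, 1.0, -0.001]
wrist_force: [0.1, -0.4, -0.6]
gripper_width: 0.0621
grip_force: 0.0
```

Call:
step_arm --steps '[{"translation":[-0.025,-0.028,0],"spin":0,"jaw":70},{"translation":[-0.025,-0.028,0],"spin":0,"jaw":70},{"translation":[-0.025,-0.028,0],"spin":0,"jaw":70},{"translation":[-0.025,-0.028,0],"spin":0,"jaw":70},{"translation":[-0.01,-0.02,0],"spin":0,"jaw":70},{"translation":[0,0,0],"spin":0,"jaw":70}]'

```text
time: 40.92
ee_pos: [0.3839, -0.5355, 0.1708]
tcp_rot: [-0.001, 0.015, 1.0, -0.002]
wrist_force: [-0.0, 0.4, 0.5]
gripper_width: 0.0618
grip_force: 0.0
```

```bash
python3 - <<'E'
from h import *
st()
c=cams.camera('top'); s=cams.camera('side')
a=np.load('t4.npz')['frame'].astype(int); b=c['frame'].astype(int)
print('stand crop diff',abs(a-b)[130:210,250:310].mean(), 'bystanders', abs(np.load('top.npz')['frame'].astype(int)-b)[90:160,180:250].mean(), abs(np.load('top.npz')['frame'].astype(int)-b)[100:150,330:365].mean())
f=c['frame']; h=cv2.cvtColor(f,cv2.COLOR_RGB2HSV).astype(int)
m=np.zeros(f.shape[:2],bool);m[150:240,320:375]=1
for n,k,z in (('head',m&(h[...,1]<50)&(h[...,2]>150),.059),('yellow',m&(abs(h[...,0]-28)<8)&(h[...,1]>120),.036)):
    v,u=np.nonzero(k); P=np.array([at(c,q,z)[:2] for q in zip(u,v)]); print(n,len(u),P.mean(0).round(4),P.min(0).round(3),P.max(0).round(3))
for n,k in (('top',c),('side',s)):
  for t in ['stud_top','mallet_grip','strip_centre']:
    for r in cams.boxes_of(n,t)[:4]: print(n,t,round(r['score'],2),w(k,r['xyz']).round(3))
# strip cross-section vs before along the strip (near end position)
u=np.array([.9563,-.2924]);A=np.array([.592,.0034]);ff=f.astype(np.float32);fa=a.astype(np.float32)
for nm,im in (('now',ff),('t4',fa)):
    print(nm,[int(cv2.getRectSubPix(im,(1,1),tuple(map(float,px(c,[*(A+x*u+.012*np.array([.2924,.9563])),.04]))))[0,0,1]) for x in np.arange(-.18,-.15,.003)])
E
```

```text
t 40.9167 p [ 0.3839 -0.5355  0.1708] ytool 88.32 g 0.0618 0.0 F [-0.   0.4  0.5] q [ 1.45  0.81 -0.91  1.53  0.69  1.14  1.93]
stand crop diff 2.010902777777778 bystanders 1.652108843537415 1.476
head 53 [ 0.5876 -0.2885] [ 0.574 -0.302] [ 0.601 -0.275]
yellow 147 [ 0.5267 -0.2848] [ 0.481 -0.296] [ 0.573 -0.274]
top mallet_grip 0.78 [ 0.516 -0.279  0.033]
top strip_centre 0.95 [0.372 0.541 0.017]
top strip_centre 0.89 [0.23  0.321 0.015]
top strip_centre 0.67 [0.507 0.033 0.042]
side mallet_grip 0.89 [ 0.518 -0.28   0.03 ]
side mallet_grip 0.19 [0.726 0.195 0.037]
side strip_centre 0.8 [0.225 0.327 0.014]
side strip_centre 0.73 [0.603 0.013 0.029]
side strip_centre 0.72 [0.511 0.034 0.037]
side strip_centre 0.72 [0.379 0.544 0.016]
now [188, 188, 188, 177, 151, 115, 85, 80, 81, 81]
t4 [190, 191, 191, 179, 152, 116, 85, 80, 81, 81]
```

```bash
python3 -c "
from station import robot
print(robot.sign_off())"
```

```text
the job is handed in; nothing more can be done
None
```

The job is handed in. The strip lies on the bed with its end against the stop, and the mallet is back on the black mat with the arm clear of everything. The stud is judged fully home from feel only: it cannot be seen under the boss, but after six mallet blows a slow press with the mallet met a hard stop about 19–20 mm down and it did not give at about 18 N. I saw no disturbance to the meter, reel or bottle.

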